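Tip the gauge balls out of a sample jar

ROBOT

A 6-joint arm with a two-finger parallel gripper is mounted at the origin on the work surface. World frame = base frame: x ahead of the robot, y to its left, z up, the work surface at z = 0. Lengths are in m, angles in rad, forces in N, time in s.
With the tool pointing down it reaches from about 0.35 to 0.875 m from the base axis. Payload 4.2 kg.
Tool frame: the origin (TCP) lies at the very end of the fingers, on their centre line; the grasp point (between the pads) lies 19 mm behind it; z points along the fingers, y is the direction in which the jaws open and shut (so a half turn about z gives the same grasp; the last joint's range is limited). The gripper opens to 87 mm and grips with 3 to 60 N. Pads are 19 mm wide; open, the fingers measure 117 mm over their backs; the gripper's body (75 mm by 190 mm) begins 51 mm behind the grasp point.
Start: joints at [1.405, 0.385, 0.008, 0, -1.194, -0.259], TCP at [0.258, 0.569, 0.223] pointing down, gripper open.
Joint ranges: [-3.14, 3.14], [-1.21, 2.06], [-1.07, 1.41], [-3.16, 2.05], [-2.99, -0.16], [-3.1, 3.1]. Speed limits (rad/s): [2.79, 2.79, 3.14, 3.14, 3.14, 3.14].

INTERFACE

Orientations are given as a unit quaternion [w, x, y, z].
In Python, from workcell import bot, imaging, spotter gives the robot as it stands.
- The arm moves only by the tool carry_out, never from a script. Its argument "targets" is a list of rows, each an object of numbers: "tx", "ty", "tz": the shift along the tool's x, y, z normalised to -1 to 1, where 1 is 10 cm; "rx", "ry", "rz": the turn, a rotation vector about the tool's x, y, z normalised to -1 to 1, where 1 is pi rad; "gripper": the opening, from -1 (shut) to 1 (fully open), so that 0 is half open. In form: [{"tx": .., "ty": .., "tz": .., "rx": .., "ry": .., "rz": .., "gripper": ..}, ...]. A call has 1 to 8 rows; each row is the pose to reach, as a shift and turn from the pose measured when the call began, along the tool's axes at that moment, turning the shorter way round; what a row does not reach only later rows make up. A row lasts 1/10 s, in which the tool goes at most 50 mm and 8.59 degrees, less where a joint would pass 70% of its speed; a pose out of reach is approached as far as the arm can. A call with a number of a shift or a turn outside -1 to 1 is refused whole. A call with a gripper value outside its range is refused whole. The fingers move at their own pace and stop on an object; the grip force is fixed at half the most. Time passes only in rows, so rows that repeat a pose let the fingers close. It gives the time, the measured TCP pose, the force and the opening at its end, in the units of the state.
- bot.sense(): the state, without advancing time (a new reading comes with each control period).
- imaging.read_camera(name): name is "side" or "top" or "wrist"; returns a dict with "pixels" (480x640x3 uint8, red, green, blue), "depth" (480x640 float32, m along the optical axis (not along the pixel's ray), 0 where there is no reading), "vertical_fov" (degrees; the focal length in pixels is half the picture's height over the tangent of half this angle, whatever the lens; pixels are square), "cx", "cy" (the principal point, pixels), "eye" and "attitude" of the camera in the world. Camera axes: x right, y down, z forward; pixel columns grow to the right and rows downward; lengths in m; the calibration is good to about 2 mm. A picture is of the moment at which its call begins.
- bot.close_job(): hands the job in, once; it reports no verdict.
Trained networks look in a picture, given as the dict that the camera call returned (one of the last four; its "shot" number tells which), for a name from the list of things; names that differ only in an ending like _2 or _b are one class to them, and where a whole thing is asked for, a point or a joint stands for the part that bears it (a point fixed in the world has none). Each returns a list of dicts, best first, with "conf" (0 to 1); they miss things now and then, are a little off and sometimes report something else, mostly with a low value. They report only what shows in the picture. A call takes as long as a camera call. They do not tell look-alikes from the thing itself.
- spotter.find_in(picture, label): "rect" ([left, top, right, bottom] in pixels, round what is visible of it).
- spotter.tip_of(picture, label): "point" ([column, row] in pixels: a listed point, or the origin of a listed thing).
The state is a dict: "time_s": time; "qpos": joint angles; "qvel": joint speeds; "tau": joint torques, N m; "eef_pos": TCP position; "eef_rot": TCP orientation; "ft_force": force on the tool from outside, world axes, zero at the start; "torque": the same for the moment, N m; "opening": finger opening in m.
Only numpy, scipy, OpenCV 4.12 (cv2) and the standard library are available. Lean on these libraries where they do the work, as an engineer would, in place of code of your own. Each camera call takes 0.05 s, during which the arm holds its last target.

TASK

The jar in the tilting stand has been gauged and its three steel target balls must come out: bring the catch pan and set it down flat on the bench, square against the foot of the stand on the side the jar pours to (opposite to where the lever leans now). Then swing the lever steadily all the way over to its stop so that all the balls run out into the pan, and bring the lever back until the jar stands upright again, leaving the pan with the balls where it is. Do not slam the cradle, and leave the bottles, the marker and the caliper undisturbed.

Things in the scene. Friction and masses are not known exactly. Their poses are not given: they have to be found in the camera images.
- stand: Fixed tilting stand: dark steel foot plate, 10 mm thick, local x -107 to +118, local y -60 to +60 mm; two blue cheeks (local x -72 and +72, 180 mm high) carry the jar's cradle on a pivot axis along local x, 155 mm above the bench over the origin. Origin: on the bench under the jar. Local +x points away from the robot, +y to the side the jar pours to, z up.
- lamp (a point): Middle of the underside of the stand's aluminium LED bar lamp, 378 mm above the bench, over the lever; the bar is 30 mm wide (stand x), 260 mm long (stand y), 22 mm high. It hangs on a 14 mm rod: column at stand x +98, y -50, arm at y -50, 400 mm high. Because of it the lever grip is reached from the robot's side with the tool leaning about 40 degrees. Axes as the stand's.
- catch_place (a point): Point on the bench where the origin of the pan belongs, 165 mm from the stand's origin along its +y; axes as the stand's. Here the pan's low end wall is 5 mm from the foot plate; touching it, or a gap of up to 20 mm, is as good. The pan must stand on the bench, not on the foot plate, square to the stand, lug end outwards.
- cradle (a joint): Tilt of cradle, jar and lever, rad: 0 = jar upright (stop), 2.1 = tipped over to the stand's +y, mouth 30 degrees below level (stop). Turns about the stand's -x. Friction holds it wherever it is left; 2 to 5 N at the grip moves it. The glass jar is clamped in: 90 mm outside diameter, from 45 mm below to 100 mm above the pivot. Balls roll out past about 1.6. Over 4 rad/s is slamming.
- lever_grip (a point): Middle of the red round lever grip, a bar 22 mm thick, 60 mm long, parallel to the stand's x at stand x -149 to -89 (this point -120), 120 mm from the pivot axis. At tilt 0 it leans 60 degrees from vertical to stand -y, at 2.1 60 degrees to +y, passing over the top (215 mm high at the ends, 275 at the top). The flat lever arm joins its far end. It does not spin; axes turn with the cradle.
- jar_mouth (a point): Centre of the jar's open mouth, 80 mm inside diameter, 100 mm above the pivot when upright. Tipped right over, its lower lip is about 70 mm out to the stand's +y from the pivot and 75 mm above the bench.
- pan: Loose cast-aluminium catch pan, about 0.3 kg, outside 130 (x) x 200 (y) mm, walls 6 mm thick: side walls 50 mm high, low end wall at local y -100, 45 mm high, other end wall at y +100, 55 mm high with a lug to handle it by. The blue floor slopes down to the +y end (28 to 9 mm high). Origin: centre of its underside, z up.
- pan_lug (a point): Middle of the part of the pan's lug to grip: an upright plate 12 mm thick (pan y), 50 mm wide (pan x), at pan y +94; its top is 97 mm and this point 80 mm above the pan's underside. Axes as the pan's.
- bottle_a: Tall clear glass bottle, 75 mm diameter, 235 mm high; origin under its centre. Leave alone.
- bottle_b: Squat clear glass bottle, 82 mm diameter, 190 mm high; origin under its centre. Leave alone.
- bottle_c: Tall clear glass bottle, 72 mm diameter, 245 mm high; origin under its centre. Leave alone.
- marker: White marker pen with blue cap, 133 mm long (along its y), 17 mm thick, lying in front of the stand. Leave alone.
- caliper: Caliper with black reading head, 190 mm long (along its x), lying flat. Leave alone.
- ball_a: Centre of the 16 mm dark steel ball, at first on the floor of the jar.
- ball_b: Centre of the 18 mm dark steel ball, at first on the floor of the jar.
- ball_c: Centre of the 20 mm dark steel ball, at first on the floor of the jar.
Not all that is in view belongs to the job. Of the things like the pan, leave any that is turquoise; of the rest the larger one is meant.

How it is judged:
On the way, in this order (a step that is already met when the one before it is completed fails the run):
1. the pan stands flat and released against the stand's foot on the pouring side, the jar not yet tipped (x of pan in the frame of stand between -0.03 and 0.03 m and y of pan in the frame of stand between 0.15 and 0.19 m and y of pan_lug in the frame of stand above 0.235 m and angle between the y axis of pan and the y axis of stand, either way round below 0.2 rad and angle between pan's own z axis and vertical below 0.025 rad and height (world z) of pan below 0.004 m and linear speed of pan below 0.03 m/s and contact force between the fingers and pan below 0.1 N and value of joint cradle below 0.5 rad), for 0.2 s.
2. the lever is swung over to its stop with the pan in place (x of pan in the frame of stand between -0.03 and 0.03 m and y of pan in the frame of stand between 0.15 and 0.19 m and y of pan_lug in the frame of stand above 0.235 m and angle between the y axis of pan and the y axis of stand, either way round below 0.2 rad and angle between pan's own z axis and vertical below 0.025 rad and height (world z) of pan below 0.004 m and linear speed of pan below 0.03 m/s and contact force between the fingers and pan below 0.1 N and value of joint cradle above 1.95 rad), for 0.1 s.
At the end, for the whole second after the job is handed in: All balls rest in the pan; pan released, flat on the bench (tilt under 0.025 rad), lug end outwards, origin 150 to 190 mm from the stand's origin on the pouring side, within 30 mm of its centre line, square within 0.2 rad; cradle upright (under 0.12 rad) and still (x of pan in the frame of stand between -0.03 and 0.03 m and y of pan in the frame of stand between 0.15 and 0.19 m and y of pan_lug in the frame of stand above 0.235 m and angle between the y axis of pan and the y axis of stand, either way round below 0.2 rad and angle between pan's own z axis and vertical below 0.025 rad and height (world z) of pan below 0.004 m and linear speed of pan below 0.03 m/s and contact force between the fingers and pan below 0.1 N and value of joint cradle below 0.12 rad and velocity of joint cradle between -0.1 and 0.1 rad/s and x of ball_a in the frame of pan between -0.06 and 0.06 m and y of ball_a in the frame of pan between -0.096 and 0.096 m and z of ball_a in the frame of pan between 0.005 and 0.05 m and linear speed of each of ball_a, ball_b, ball_c below 0.1 m/s and x of ball_b in the frame of pan between -0.06 and 0.06 m and y of ball_b in the frame of pan between -0.096 and 0.096 m and z of ball_b in the frame of pan between 0.005 and 0.05 m and x of ball_c in the frame of pan between -0.06 and 0.06 m and y of ball_c in the frame of pan between -0.096 and 0.096 m and z of ball_c in the frame of pan between 0.005 and 0.05 m); the robot touches nothing.
It fails at once if a bottle is pushed more than 30 mm or knocked over (distance of any of bottle_a, bottle_b, bottle_c from where it was at the start of the episode above 0.03 m or angle between any of bottle_a, bottle_b, bottle_c's own z axis and vertical above 0.3 rad).
It fails at once if the marker or the caliper is pushed more than 30 mm (distance of any of marker, caliper from where it was at the start of the episode above 0.03 m).
It fails at once if the cradle is flung or slammed (faster than 4 rad/s either way) (velocity of joint cradle above 4 rad/s or velocity of joint cradle below -4 rad/s).
It also fails if it takes over 66 s, if anything falls off the work surface, if the arm or the gripper's body presses on something with over 40 N, if the wrist force passes 120 N, or if a joint passes its speed limit or range.

## Working session

There is one attempt and no reset: what is moved stays moved. The work goes in short steps, Python scripts to look and compute and a tool call to move; the robot and the scene stay as the last step left them, time stands still between calls to the robot, and variables do not carry over. Pictures are saved under pics/ and viewed, and the job is handed in when it is done.

Besides the shell and the picture viewer there is one more tool, called after "Request:" as name(argument=value, ...), one argument or row to a line, values as JSON. carry_out: Moves the arm, as the interface text tells. Its arguments: {"type":"object","properties":{"targets":{"type":"array"}},"required":["targets"]}

```bash
ls; mkdir -p pics
cat > h.py <<'E'
import numpy as np, cv2
from scipy.spatial.transform import Rotation as R
from workcell import bot, imaging, spotter
def q2m(q): return R.from_quat([q[1],q[2],q[3],q[0]]).as_matrix()
def cam(name,fn=None):
    p=imaging.read_camera(name)
    if fn: cv2.imwrite('pics/'+fn,cv2.cvtColor(p['pixels'],cv2.COLOR_RGB2BGR))
    return p
def att(p):
    a=np.array(p['attitude'],float)
    return a if a.shape==(3,3) else q2m(a)
def unproj(p,u,v,d=None):
    f=240/np.tan(np.radians(p['vertical_fov'])/2)
    if d is None: d=p['depth'][int(round(v)),int(round(u))]
    return np.array(p['eye'])+att(p)@(np.array([(u-p['cx'])/f,(v-p['cy'])/f,1])*d)
def ray(p,u,v,z):
    a=unproj(p,u,v,1.0);e=np.array(p['eye']);t=(z-e[2])/(a[2]-e[2]);return e+t*(a-e)
def proj(p,X):
    f=240/np.tan(np.radians(p['vertical_fov'])/2)
    c=att(p).T@(np.array(X)-np.array(p['eye']));return c[0]/c[2]*f+p['cx'],c[1]/c[2]*f+p['cy'],c[2]
def cloud(p):
    f=240/np.tan(np.radians(p['vertical_fov'])/2)
    v,u=np.mgrid[0:480,0:640];d=p['depth']
    c=np.stack([(u-p['cx'])/f*d,(v-p['cy'])/f*d,d],-1)
    return c@att(p).T+np.array(p['eye'])
E
python3 - <<'E'
from h import *
for n in ['side','top','wrist']:
    p=cam(n,n+'0.png')
    print(n,p['eye'],p['attitude'],p['vertical_fov'],p['cx'],p['cy'],p['shot'])
    for l in ['stand','pan','pan_lug','lever_grip','catch_place','lamp','jar_mouth','bottle_a','marker','caliper']:
        for k,fn in (('rect',spotter.find_in),('point',spotter.tip_of)):
            try: print(l,[(np.round(x[k]).tolist(),round(x['conf'],2)) for x in fn(p,l)][:5])
            except Exception as e: print(l,k,e)
print(bot.sense())
E
```

```text
pics
side [-0.17188652 -0.81913763  0.93390653] [-0.44211544  0.82249622 -0.31567492  0.16847328] 48.215913021707834 321.59130674110565 239.76524714623048 1
stand [([300.0, 167.0, 435.0, 345.0], 0.88), ([341.0, 224.0, 399.0, 301.0], 0.64)]
stand [([287.0, 347.0], 0.23)]
pan [([239.0, 365.0, 356.0, 464.0], 0.82), ([165.0, 272.0, 229.0, 310.0], 0.77), ([222.0, 221.0, 300.0, 289.0], 0.61)]
pan [([198.0, 294.0], 0.94), ([260.0, 264.0], 0.62), ([298.0, 418.0], 0.56), ([285.0, 351.0], 0.18)]
pan_lug [([166.0, 270.0, 232.0, 315.0], 0.85), ([241.0, 365.0, 354.0, 463.0], 0.71), ([224.0, 222.0, 296.0, 289.0], 0.7)]
pan_lug [([244.0, 228.0], 0.81), ([338.0, 383.0], 0.79), ([172.0, 287.0], 0.77)]
lever_grip [([338.0, 223.0, 395.0, 298.0], 0.59)]
lever_grip [([359.0, 287.0], 0.71), ([376.0, 231.0], 0.38)]
catch_place [([295.0, 167.0, 433.0, 345.0], 0.94), ([222.0, 221.0, 295.0, 292.0], 0.46)]
catch_place []
lamp [([296.0, 168.0, 434.0, 343.0], 0.77), ([393.0, 193.0, 418.0, 282.0], 0.52), ([340.0, 222.0, 394.0, 299.0], 0.26)]
lamp [([333.0, 202.0], 0.93)]
jar_mouth [([342.0, 222.0, 394.0, 301.0], 
[... 2435 characters left out ...]
rker []
marker []
caliper []
caliper []
{'time_s': 3.15, 'qpos': array([ 1.40461128e+00,  3.84701059e-01,  7.90022021e-03, -3.51381023e-05,
       -1.19399343e+00, -2.58575237e-01]), 'qvel': array([-0.00088261,  0.00037439, -0.00016392,  0.00053673,  0.00021001,
        0.000119  ]), 'tau': array([ 7.56460827e-05, -3.90460575e+01,  1.87619698e+01,  4.22441483e+00,
        1.54691463e-02, -2.46461394e-05]), 'eef_pos': array([0.2575368, 0.5694479, 0.2225443]), 'eef_rot': array([-2.74718394e-07,  9.77530618e-01, -2.10793480e-01, -1.63666605e-05]), 'ft_force': array([-0.20358276, -0.40113015,  0.4399801 ]), 'torque': array([-0.01944326,  0.00546604,  0.08940053]), 'opening': 0.08717617111724874}
```

View pics/side0.png

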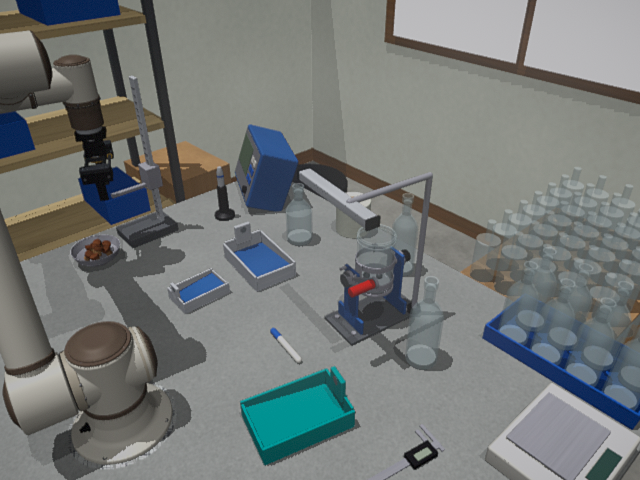

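View pics/top0.png

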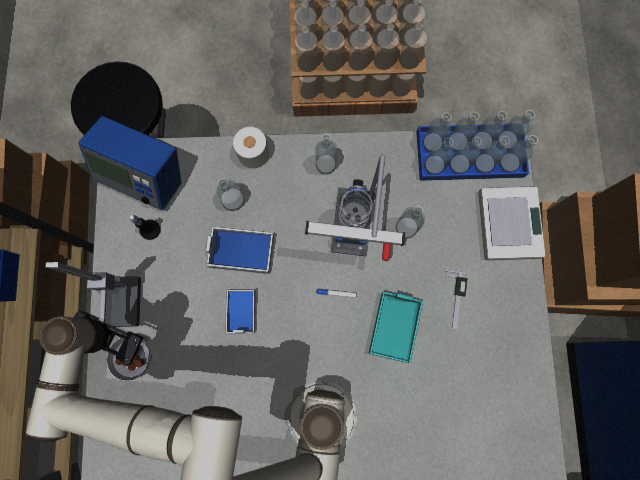

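Run:
```python
from h import *
p=cam('top');s=cam('side')
np.savez('d0.npz',**{'t':cloud(p),'tc':p['pixels'],'s':cloud(s),'sc':s['pixels']})
T=cloud(p);S=cloud(s)
im=p['pixels'][130:350,200:430];cv2.imwrite('pics/topz.png',cv2.resize(cv2.cvtColor(im,cv2.COLOR_RGB2BGR),None,fx=3.4,fy=2.7,interpolation=cv2.INTER_CUBIC)[:600])
def rect(P,m,n):
    q=P[m][:,:2].astype(np.float32);r=cv2.minAreaRect(q*1000);print(n,len(q),r,'z',np.median(P[m][:,2]))
    print(np.round(cv2.boxPoints(r)).tolist())
def reg(P,a,b,c,d,z0,z1): return (P[...,0]>a)&(P[...,0]<b)&(P[...,1]>c)&(P[...,1]<d)&(P[...,2]>z0)&(P[...,2]<z1)
print(np.round([T[251,241],T[240,335],T[233,353],T[251,387],T[248,209],T[248,340],T[221,353]],3))
u0=T[251,241][:2]
for n,P in(('top',T),('side',S)):
  rect(P,reg(P,u0[0]-.13,u0[0]+.13,u0[1]-.16,u0[1]+.16,.035,.12),'pan rim '+n)
  rect(P,reg(P,u0[0]-.13,u0[0]+.13,u0[1]-.16,u0[1]+.16,.07,.12),'lug '+n)
  rect(P,reg(P,.4,1.1,-.4,.2,.385,.405),'lamp '+n)
  C=p['pixels'] if n=='top' else s['pixels'];C=C.astype(int)
  red=(C[...,0]>120)&(C[...,1]<70)&(C[...,2]<70)&reg(P,.4,1,-.4,.2,.1,.3)
  rect(P,red,'grip '+n)
  rect(P,reg(P,.4,.9,-.3,.1,.006,.014),'foot '+n)
```

```text
[[ 0.534  0.251  0.025]
 [ 0.561 -0.06   0.024]
 [ 0.504 -0.097  0.401]
 [ 0.483 -0.204  0.232]
 [ 0.534  0.342  0.094]
 [ 0.536 -0.076  0.013]
 [ 0.58  -0.11   0.214]]
pan rim top 621 ((503.4262390136719, 256.57159423828125), (201.82080078125, 202.31602478027344), 82.42271423339844) z 0.048292628857116826
[[390.0, 170.0], [590.0, 143.0], [617.0, 343.0], [416.0, 370.0]]
lug top 86 ((549.86181640625, 344.07781982421875), (13.628756523132324, 48.283573150634766), 83.83750915527344) z 0.09347058021241572
[[525.0, 340.0], [573.0, 335.0], [575.0, 348.0], [527.0, 353.0]]
lamp top 1325 ((608.4989624023438, -117.80546569824219), (260.3355407714844, 238.77757263183594), 80.93572998046875) z 0.4000728051911806
[[470.0, -228.0], [706.0, -265.0], [747.0, -8.0], [511.0, 30.0]]
grip top 100 ((484.23974609375, -202.9075469970703), (18.010496139526367, 48.08201599121094), 78.82247161865234) z 0.2236507966278659
[[459.0, -207.0], [506.0, -216.0], [510.0, -199.0], [462.0, -189.0]]
foot top 1345 ((649.9649658203125, -99.90869140625), (399.02142333984375, 499.86328125), 89.90034484863281) z 0.0081070423
[... 400 characters left out ...]
8660103328834928
[[523.0, 333.0], [573.0, 326.0], [576.0, 346.0], [526.0, 352.0]]
lamp side 1685 ((606.5718994140625, -120.25848388671875), (266.23944091796875, 238.20635986328125), 81.37805938720703) z 0.4011444241469908
[[469.0, -234.0], [704.0, -270.0], [744.0, -6.0], [509.0, 29.0]]
grip side 186 ((487.7652587890625, -208.66949462890625), (19.782320022583008, 58.82503128051758), 82.44712829589844) z 0.2243670878389824
[[457.0, -215.0], [516.0, -222.0], [518.0, -203.0], [460.0, -195.0]]
foot side 1798 ((651.833740234375, -99.44033813476562), (490.55804443359375, 398.6053466796875), 0.17850029468536377) z 0.010909626647113813
[[406.0, 99.0], [407.0, -300.0], [898.0, -298.0], [896.0, 101.0]]
```

View pics/topz.png

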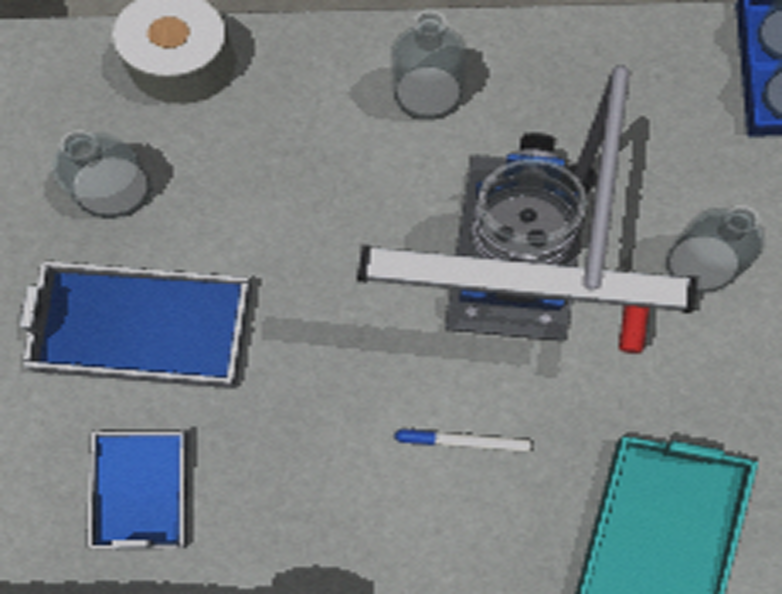

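Run:
```python
from h import *
p=cam('top')
d=np.load('d0.npz')
for u,v in ((331.5,251.5),(367,255),(338.2,188.1)): print('foot corner',ray(p,u,v,.01))
for c in ('t','s'):
    P=d[c];C=d[c+'c'].astype(int)
    def reg(a,b,e,f,z0,z1): return (P[...,0]>a)&(P[...,0]<b)&(P[...,1]>e)&(P[...,1]<f)&(P[...,2]>z0)&(P[...,2]<z1)
    def rect(m,n):
        q=P[m][:,:2].astype(np.float32);r=cv2.minAreaRect(q*1000);print(c,n,len(q),np.round(r[0],1),np.round(r[1],1),round(r[2],2),'z',np.round(np.percentile(P[m][:,2],[5,50,95]),4))
    rect(reg(.455,.62,.13,.37,.038,.12),'pan rim')
    rect(reg(.455,.62,.13,.33,.038,.06),'pan rim lowz')
    # bar: connected comp
    m=reg(.4,.56,-.3,.1,.385,.41)
    rect(m,'bar'); 
    q=P[m][:,:2]; y=q[:,1]; k=(np.polyfit(y[y>-.06],q[y>-.06,0],1),np.polyfit(y,q[:,0],1)); print(k, [np.degrees(np.arctan(a[0])) for a in k])
    L=((C[...,2]>C[...,0]+25)&reg(.45,.62,.13,.37,.005,.035)); rect(L,'floor')
```

```text
foot corner [ 0.52558421 -0.04759077  0.01      ]
foot corner [ 0.51011546 -0.16496703  0.01      ]
foot corner [ 0.7439406  -0.07798754  0.01      ]
t pan rim 540 [538.1 252. ] [201.8 132.3] 82.42 z [0.0398 0.0497 0.0969]
t pan rim lowz 335 [537.  243.8] [185.4 132.3] 82.49 z [0.0395 0.0473 0.0554]
t bar 1295 [ 529.1 -105.1] [260.3  78. ] 80.94 z [0.3922 0.4002 0.4064]
(array([0.14401716, 0.52047811]), array([0.12883039, 0.52065356])) [np.float64(8.195226303156435), np.float64(7.341002166149109)]
t floor 1821 [540.5 251.5] [188.2 117.6] 82.09 z [0.0103 0.0215 0.0321]
s pan rim 949 [538.2 248.3] [210.  133.8] 82.44 z [0.0394 0.0496 0.0934]
s pan rim lowz 496 [537.1 240. ] [193.1 133.9] 82.47 z [0.0388 0.0465 0.0535]
s bar 1583 [ 528.2 -108.4] [266.2  79.7] 81.38 z [0.3874 0.4014 0.4059]
(array([0.15779483, 0.51697021]), array([0.12035144, 0.51676683])) [np.float64(8.967041327863832), np.float64(6.862623023539305)]
s floor 1027 [546.8 255.5] [172.8 108.7] 80.68 z [0.0144 0.0238 0.0316]
```

```bash
cat >> h.py <<'E'
TH=np.radians(-8.2); SO=np.array([.622,-.122,0])
SR=R.from_euler('z',TH).as_matrix()
def goal(pos,M=None,s=None):
    s=s or bot.sense(); M0=q2m(s['eef_rot'])
    t=M0.T@(np.array(pos)-s['eef_pos']); r=np.zeros(3)
    if M is not None: r=R.from_matrix(M0.T@M).as_rotvec()
    print('t',np.round(t/.1,3),'r',np.round(r/np.pi,3),'pos',np.round(s['eef_pos'],4),'z',np.round(M0[:,2],3),'x',np.round(M0[:,0],3),'F',np.round(s['ft_force'],1),'open',round(s['opening'],4),'time',round(s['time_s'],2))
def down(yaw):
    c,s=np.cos(yaw),np.sin(yaw);return np.array([[c,s,0],[s,-c,0],[0,0,-1.]])
E
python3 - <<'E'
from h import *
goal([.5504,.343,.18],down(np.radians(-7.6)))
p=cam('top')
for u,v in ((231,201),(324,165),(407,227)): print(ray(p,u,v,0))
E
```

```text
t [3.602 0.857 0.426] r [-0.     0.    -0.093] pos [0.2575 0.5695 0.2226] z [ 0.  0. -1.] x [ 0.911 -0.412 -0.   ] F [ 0.5 -0.5  0.2] open 0.087 time 3.3
[0.71273507 0.28865768 0.        ]
[ 0.8314634  -0.03240394  0.        ]
[ 0.60322496 -0.30527963  0.        ]
```

Request:
carry_out(
  targets=[
    {"tx":0.9,"ty":0.2,"tz":0.1,"rx":0,"ry":0,"rz":0,"gripper":1},
    {"tx":0.9,"ty":0.2,"tz":0.1,"rx":0,"ry":0,"rz":0,"gripper":1},
  ],
)

```text
time_s: 3.55
eef_pos: [0.3315, 0.5139, 0.2124]
eef_rot: [-0.0, 0.978, -0.21, 0.0]
ft_force: [1.6, -0.2, -0.1]
opening: 0.0867
```

Request:
carry_out(
  targets=[
    {"tx":0.9,"ty":0.2,"tz":0.1,"rx":0,"ry":0,"rz":0,"gripper":1},
    {"tx":0.9,"ty":0.2,"tz":0.1,"rx":0,"ry":0,"rz":0,"gripper":1},
  ],
)

```text
time_s: 3.75
eef_pos: [0.4067, 0.4574, 0.2023]
eef_rot: [-0.0, 0.978, -0.209, 0.0]
ft_force: [0.8, 0.9, 0.1]
opening: 0.0865
```

Request:
carry_out(
  targets=[
    {"tx":0.9,"ty":0.2,"tz":0.1,"rx":0,"ry":0,"rz":0,"gripper":1},
    {"tx":0.9,"ty":0.2,"tz":0.1,"rx":0,"ry":0,"rz":0,"gripper":1},
  ],
)

```text
time_s: 3.95
eef_pos: [0.4822, 0.4008, 0.1923]
eef_rot: [-0.0, 0.978, -0.21, 0.0]
ft_force: [-0.1, 0.3, -0.6]
opening: 0.087
```

Run:
```python
from h import *
goal([.5504,.343,.18],down(np.radians(-7.6)))
```

```text
t [0.859 0.248 0.123] r [-0.    -0.    -0.092] pos [0.4822 0.4008 0.1923] z [ 0.001  0.    -1.   ] x [ 0.912 -0.41   0.   ] F [-0.1  0.3 -0.6] open 0.087 time 3.95
```

Request:
carry_out(
  targets=[
    {"tx":0.86,"ty":0.25,"tz":0.12,"rx":0,"ry":0,"rz":-0.092,"gripper":1},
    {"tx":0.86,"ty":0.25,"tz":0.12,"rx":0,"ry":0,"rz":-0.092,"gripper":1},
    {"tx":0.86,"ty":0.25,"tz":0.12,"rx":0,"ry":0,"rz":-0.092,"gripper":1},
    {"tx":0.86,"ty":0.25,"tz":0.12,"rx":0,"ry":0,"rz":-0.092,"gripper":1},
  ],
)

```text
time_s: 4.35
eef_pos: [0.5509, 0.3418, 0.1798]
eef_rot: [0.0, 0.998, -0.068, -0.0]
ft_force: [-0.6, 0.4, -0.4]
opening: 0.0871
```

Run:
```python
from h import *
goal([.5504,.343,.062],down(np.radians(-7.6)))
w=cam('wrist','w1.png')
r=spotter.tip_of(w,'pan_lug');print(r[:3])
for x in r[:2]:
    u,v=x['point'];print(unproj(w,u,v),ray(w,u,v,.08))
W=cloud(w);m=(W[...,2]>.085)&(W[...,2]<.105)&(W[...,0]>.45)&(W[...,0]<.65)&(W[...,1]>.25)
q=W[m][:,:2].astype(np.float32);print(len(q),cv2.minAreaRect(q*1000),cv2.minAreaRect(q*1000)[0])
```

```text
t [-0.007 -0.011  1.178] r [ 0.     0.    -0.001] pos [0.5509 0.3418 0.1798] z [-0. -0. -1.] x [ 0.991 -0.136 -0.   ] F [-0.6  0.4 -0.4] open 0.0871 time 4.35
[{'point': [309.0, 236.7], 'conf': 0.82}]
[0.5542957  0.34401145 0.09765959] [0.54981729 0.34485767 0.08      ]
1377 ((548.3082885742188, 343.2508850097656), (12.93237018585205, 49.497337341308594), 82.3603515625) (548.3082885742188, 343.2508850097656)
```

View pics/w1.png

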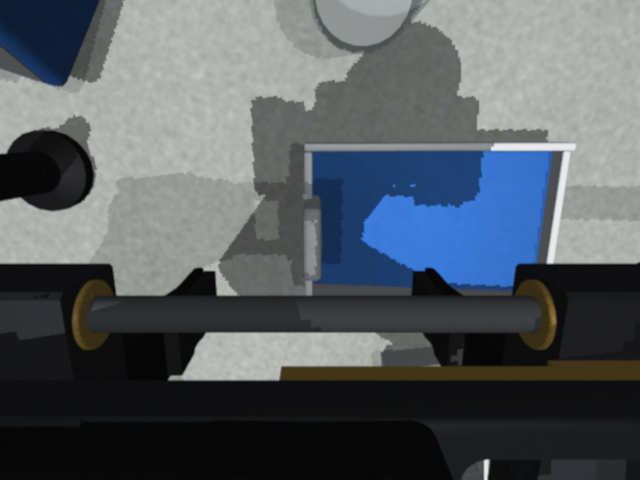

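Request:
carry_out(
  targets=[
    {"tx":-0.01,"ty":-0.017,"tz":0.5,"rx":0,"ry":0,"rz":0,"gripper":1},
    {"tx":-0.01,"ty":-0.017,"tz":0.9,"rx":0,"ry":0,"rz":0,"gripper":1},
    {"tx":-0.01,"ty":-0.017,"tz":0.9,"rx":0,"ry":0,"rz":0,"gripper":1},
  ],
)

```text
time_s: 4.75
eef_pos: [0.5446, 0.3438, 0.0848]
eef_rot: [0.004, 0.998, -0.066, -0.004]
ft_force: [0.2, -0.3, -0.3]
opening: 0.0873
```

Request:
carry_out(
  targets=[
    {"tx":0,"ty":0,"tz":0.28,"rx":0,"ry":0,"rz":0,"gripper":0.3},
    {"tx":0,"ty":0,"tz":0.28,"rx":0,"ry":0,"rz":0,"gripper":-0.3},
    {"tx":0,"ty":0,"tz":0.28,"rx":0,"ry":0,"rz":0,"gripper":-1},
    {"tx":0,"ty":0,"tz":0.28,"rx":0,"ry":0,"rz":0,"gripper":-1},
    {"tx":0,"ty":0,"tz":0.28,"rx":0,"ry":0,"rz":0,"gripper":-1},
    {"tx":0,"ty":0,"tz":0.28,"rx":0,"ry":0,"rz":0,"gripper":-1},
    {"tx":0,"ty":0,"tz":0.28,"rx":0,"ry":0,"rz":0,"gripper":-1},
  ],
)

```text
time_s: 5.45
eef_pos: [0.5446, 0.3438, 0.0577]
eef_rot: [0.003, 0.998, -0.066, -0.004]
ft_force: [-0.3, -0.0, -0.4]
opening: 0.0391
```

Run:
```python
from h import *
M=down(np.radians(-8.2))
pl=SO+SR@[0,.167+.094,.0]; print(pl)
goal([pl[0],pl[1],.062],M)
```

```text
[0.65922615 0.1363316  0.        ]
t [ 1.41   1.905 -0.04 ] r [0.002 0.002 0.003] pos [0.5446 0.3438 0.0577] z [-0.008 -0.006 -1.   ] x [ 0.991 -0.132 -0.007] F [-0.3 -0.  -0.4] open 0.0391 time 5.45
```

Request:
carry_out(
  targets=[
    {"tx":0.03,"ty":0,"tz":-0.03,"rx":0,"ry":0,"rz":0,"gripper":-1},
    {"tx":0.03,"ty":0,"tz":-0.03,"rx":0,"ry":0,"rz":0,"gripper":-1},
    {"tx":0.03,"ty":0,"tz":-0.03,"rx":0,"ry":0,"rz":0,"gripper":-1},
    {"tx":0.03,"ty":0,"tz":-0.03,"rx":0,"ry":0,"rz":0,"gripper":-1},
    {"tx":0.03,"ty":0,"tz":-0.03,"rx":0,"ry":0,"rz":0,"gripper":-1},
    {"tx":0.03,"ty":0,"tz":-0.03,"rx":0,"ry":0,"rz":0,"gripper":-1},
    {"tx":0.03,"ty":0,"tz":-0.03,"rx":0,"ry":0,"rz":0,"gripper":-1},
  ],
)

```text
time_s: 6.15
eef_pos: [0.5478, 0.3435, 0.0607]
eef_rot: [0.003, 0.998, -0.066, -0.004]
ft_force: [0.6, -0.5, 0.9]
opening: 0.0118
```

Run:
```python
from h import *
goal([.6592,.1363,.062],down(np.radians(-8.2)))
p=cam('top','t2.png');P=cloud(p)
m=(P[...,0]>.455)&(P[...,0]<.62)&(P[...,1]>.13)&(P[...,1]<.30)&(P[...,2]>.038)&(P[...,2]<.06)
q=P[m][:,:2].astype(np.float32);print(cv2.minAreaRect(q*1000))
```

```text
t [ 1.378  1.906 -0.009] r [0.002 0.002 0.003] pos [0.5478 0.3435 0.0607] z [-0.008 -0.006 -1.   ] x [ 0.991 -0.132 -0.007] F [ 0.6 -0.5  0.9] open 0.0118 time 6.15
((534.660888671875, 229.36331176757812), (156.35194396972656, 131.8438720703125), 82.66565704345703)
```

Request:
carry_out(
  targets=[
    {"tx":0.05,"ty":0.3,"tz":-0.02,"rx":0,"ry":0,"rz":0,"gripper":-1},
    {"tx":0.12,"ty":0.65,"tz":-0.02,"rx":0,"ry":0,"rz":0,"gripper":-1},
    {"tx":0.2,"ty":1.0,"tz":-0.02,"rx":0,"ry":0,"rz":0,"gripper":-1},
  ],
)

```text
time_s: 6.5
eef_pos: [0.5533, 0.2406, 0.0622]
eef_rot: [0.004, 0.998, -0.066, -0.005]
ft_force: [0.1, -0.5, -3.2]
opening: 0.0118
```

Run:
```python
from h import *
goal([.6592,.1363,.061],down(np.radians(-8.2)))
```

```text
t [1.188 0.895 0.009] r [0.003 0.003 0.004] pos [0.5533 0.2406 0.0622] z [-0.01  -0.007 -1.   ] x [ 0.991 -0.132 -0.009] F [ 0.1 -0.5 -3.2] open 0.0118 time 6.5
```

Request:
carry_out(
  targets=[
    {"tx":0.3,"ty":0.15,"tz":0,"rx":0,"ry":0,"rz":0,"gripper":-1},
    {"tx":0.6,"ty":0.3,"tz":0,"rx":0,"ry":0,"rz":0,"gripper":-1},
    {"tx":0.9,"ty":0.45,"tz":0,"rx":0,"ry":0,"rz":0,"gripper":-1},
  ],
)

```text
time_s: 6.8
eef_pos: [0.6365, 0.1832, 0.0609]
eef_rot: [0.004, 0.998, -0.066, -0.006]
ft_force: [-1.1, 1.1, -1.0]
opening: 0.012
```

Run:
```python
from h import *
goal([.6592,.1363,.062],down(np.radians(-8.2)))
p=cam('top','t3.png');s=cam('side','s3.png')
```

```text
t [ 0.286  0.435 -0.01 ] r [0.003 0.003 0.003] pos [0.6365 0.1832 0.0609] z [-0.012 -0.007 -1.   ] x [ 0.991 -0.132 -0.011] F [-1.1  1.1 -1. ] open 0.012 time 6.8
```

View pics/s3.png

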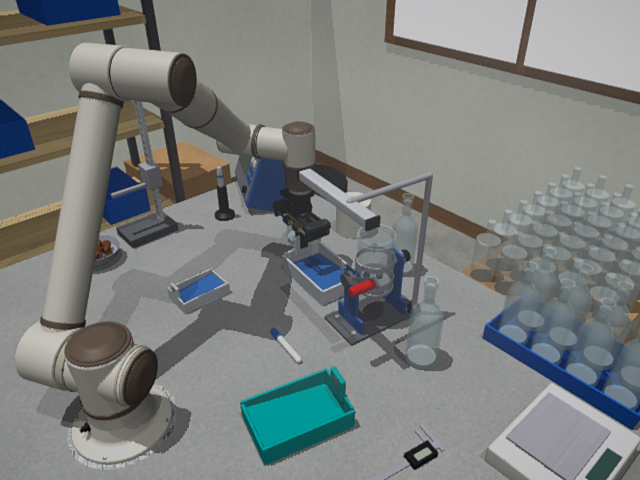

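Request:
carry_out(
  targets=[
    {"tx":0.15,"ty":0.2,"tz":0,"rx":0,"ry":0,"rz":0,"gripper":-1},
    {"tx":0.29,"ty":0.41,"tz":-0.01,"rx":0,"ry":0.003,"rz":0.003,"gripper":-1},
    {"tx":0.29,"ty":0.41,"tz":-0.01,"rx":0,"ry":0.003,"rz":0.003,"gripper":-1},
  ],
)

```text
time_s: 7.2
eef_pos: [0.6622, 0.1348, 0.0611]
eef_rot: [0.005, 0.997, -0.074, -0.001]
ft_force: [0.0, -1.5, -0.2]
opening: 0.0117
```

Run:
```python
from h import *
goal([.6596,.1393,.061],down(np.radians(-8.2)))
p=cam('top','t4.png');s=cam('side','s4.png')
for c,p in (('t',p),('s',s)):
    P=cloud(p);np.savez('d4%s.npz'%c,P=P,C=p['pixels'])
    Q=(P-SO)@SR
    C=p['pixels'].astype(int)
    m=(abs(Q[...,0])<.1)&(Q[...,1]>.062)&(Q[...,1]<.22)&(Q[...,2]>.038)&(Q[...,2]<.058)
    q=Q[m][:,:2].astype(np.float32);r=cv2.minAreaRect(q*1000);print(r,np.round(cv2.boxPoints(r)).tolist())
    b=(C[...,2]>C[...,0]+30)&(abs(Q[...,0])<.1)&(Q[...,1]>.062)&(Q[...,1]<.22)
    print(np.percentile(Q[b][:,0],[1,99]),np.percentile(Q[b][:,1],[1,99]))
im=cv2.imread('pics/t4.png')[150:330,200:430];cv2.imwrite('pics/t4z.png',cv2.resize(im,None,fx=3.3,fy=3.3,interpolation=cv2.INTER_CUBIC))
```

```text
t [-0.032 -0.041  0.   ] r [ 0.003  0.    -0.002] pos [0.6622 0.1348 0.0611] z [-0.002 -0.009 -1.   ] x [ 0.989 -0.148 -0.   ] F [ 0.  -1.5 -0.2] open 0.0117 time 7.2
((5.3201751708984375, 143.67002868652344), (151.78196716308594, 132.4019317626953), 89.74085235595703) [[-61.0, 68.0], [71.0, 67.0], [72.0, 219.0], [-61.0, 220.0]]
[-0.04687548  0.06333275] [0.07521737 0.21763572]
((3.702350616455078, 141.90811157226562), (133.84140014648438, 155.07115173339844), 0.4968392252922058) [[-64.0, 219.0], [-63.0, 64.0], [71.0, 65.0], [70.0, 220.0]]
[-0.05375953  0.05894736] [0.08944492 0.21875924]
```

View pics/t4z.png

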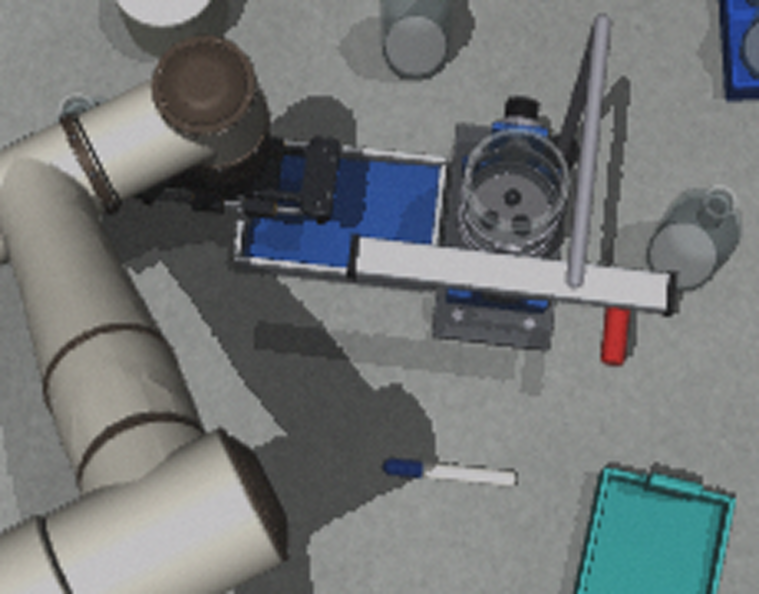

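View pics/s4.png

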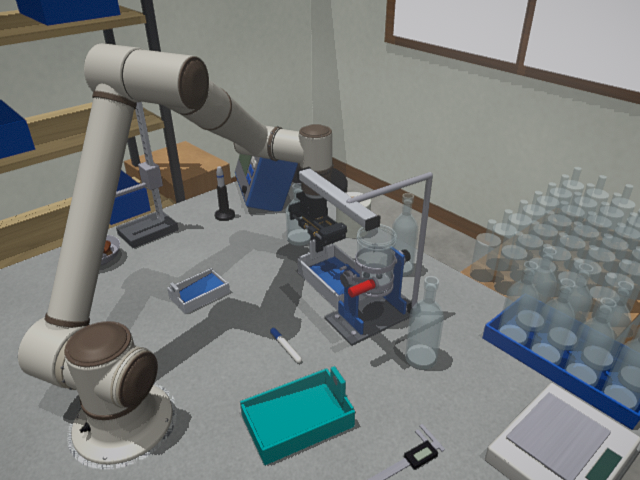

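Request:
carry_out(
  targets=[
    {"tx":0,"ty":0,"tz":0.01,"rx":0,"ry":0,"rz":0,"gripper":-1},
    {"tx":0,"ty":0,"tz":0.01,"rx":0,"ry":0,"rz":0,"gripper":0.2},
    {"tx":0,"ty":0,"tz":0.01,"rx":0,"ry":0,"rz":0,"gripper":0.2},
    {"tx":0,"ty":0,"tz":0.01,"rx":0,"ry":0,"rz":0,"gripper":0.2},
    {"tx":0,"ty":0,"tz":0.01,"rx":0,"ry":0,"rz":0,"gripper":0.2},
    {"tx":0,"ty":0,"tz":0.01,"rx":0,"ry":0,"rz":0,"gripper":0.2},
    {"tx":0,"ty":0,"tz":0.01,"rx":0,"ry":0,"rz":0,"gripper":0.2},
  ],
)

```text
time_s: 8.0
eef_pos: [0.6614, 0.1368, 0.06]
eef_rot: [0.005, 0.997, -0.073, -0.001]
ft_force: [0.3, -0.8, 0.2]
opening: 0.0491
```

Run:
```python
from h import *
s=bot.sense();print(s['ft_force'],s['qpos'],s['opening'])
g=SO+SR@[-.12,-.104,.215];print('grip',g)
d=np.load('d0.npz')
P=d['s'];Q=(P-SO)@SR
C=d['sc'].astype(int)
red=(C[...,0]>120)&(C[...,1]<70)&(C[...,2]<70)&(Q[...,2]>.15)&(Q[...,2]<.3)
print(np.percentile(Q[red],[1,50,99],axis=0))
P=d['t'];Q=(P-SO)@SR;C=d['tc'].astype(int)
red=(C[...,0]>120)&(C[...,1]<70)&(C[...,2]<70)&(Q[...,2]>.15)&(Q[...,2]<.3)
print(np.percentile(Q[red],[1,50,99],axis=0))
m=(Q[...,2]>.39)&(Q[...,2]<.41)&(Q[...,0]<-.03)&(Q[...,0]>-.2)&(abs(Q[...,1])<.2)
print(np.percentile(Q[m],[1,50,99],axis=0))
```

```text
[ 0.25342165 -0.8282166   0.15885251] [ 0.44608736  0.6092253  -0.05045401  0.00895252 -0.91688481  0.97302008] 0.04908842604552014
grip [ 0.48839344 -0.20782126  0.215     ]
[[-0.14809063 -0.11433644  0.21699399]
 [-0.12280609 -0.1079041   0.22436709]
 [-0.09279231 -0.0964898   0.22907088]]
[[-0.14866999 -0.10849868  0.21627961]
 [-0.12622266 -0.09856375  0.2236508 ]
 [-0.10113956 -0.09071173  0.2341303 ]]
[[-0.13344449 -0.12339181  0.39194697]
 [-0.11632919 -0.01227422  0.40039621]
 [-0.03921988  0.13099587  0.40874675]]
```

Request:
carry_out(
  targets=[
    {"tx":0,"ty":0,"tz":-0.2,"rx":0,"ry":0,"rz":0,"gripper":0.2},
    {"tx":0,"ty":0,"tz":-0.6,"rx":0,"ry":0,"rz":0,"gripper":0.2},
    {"tx":0,"ty":0,"tz":-1.0,"rx":0,"ry":0,"rz":0,"gripper":0.2},
  ],
)

```text
time_s: 8.3
eef_pos: [0.6611, 0.1373, 0.1603]
eef_rot: [0.005, 0.997, -0.073, -0.002]
ft_force: [-0.1, 1.2, -0.3]
opening: 0.052
```

```bash
cat >> h.py <<'E'
def lean(deg,roll=0):
    c,s=np.cos(np.radians(deg)),np.sin(np.radians(deg))
    M=np.array([[c,0,s],[0,-1,0],[s,0,-c]])
    return SR@R.from_euler('x',roll,degrees=True).as_matrix()@M
def st(x,y,z): return SO+SR@[x,y,z]
def gp(a,deg=45,x=-.13,back=0,roll=0):
    # TCP for grasp point on grip at tilt a
    M=lean(deg,roll); b=a-np.pi/3
    return st(x,.12*np.sin(b),.155+.12*np.cos(b))+M[:,2]*(.019-back)
E
python3 - <<'E'
from h import *
goal(st(-.19,.26,.25),lean(0)); goal(st(-.19,.26,.25),lean(45)); print(gp(0,back=.1),st(-.19,.26,.25))
p=cam('top');s=cam('side','s5.png')
for c,p in (('t',p),('s',s)):
    P=cloud(p);Q=(P-SO)@SR
    m=(abs(Q[...,0])<.1)&(Q[...,1]>.064)&(Q[...,1]<.28)&(Q[...,2]>.038)&(Q[...,2]<.1)
    q=Q[m][:,:2].astype(np.float32);r=cv2.minAreaRect(q*1000);print(r,np.round(cv2.boxPoints(r)).tolist())
E
```

```text
t [-1.919  0.038 -0.891] r [ 0.003  0.001 -0.001] pos [0.6611 0.1373 0.1603] z [-0.004 -0.01  -1.   ] x [ 0.989 -0.146 -0.003] F [-0.1  1.2 -0.3] open 0.052 time 8.3
t [-1.919  0.038 -0.891] r [0.004 0.251 0.   ] pos [0.6611 0.1373 0.1603] z [-0.004 -0.01  -1.   ] x [ 0.989 -0.146 -0.003] F [-0.1  1.2 -0.3] open 0.052 time 8.3
[ 0.42181658 -0.19814964  0.27227565] [0.47102604 0.16244132 0.25      ]
((4.426731109619141, 170.28244018554688), (133.74993896484375, 200.03506469726562), 0.05358415096998215) [[-63.0, 270.0], [-62.0, 70.0], [71.0, 70.0], [71.0, 270.0]]
((5.2519989013671875, 167.06723022460938), (204.424072265625, 134.3193817138672), 89.79086303710938) [[-62.0, 65.0], [72.0, 65.0], [73.0, 269.0], [-62.0, 270.0]]
```

View pics/s5.png

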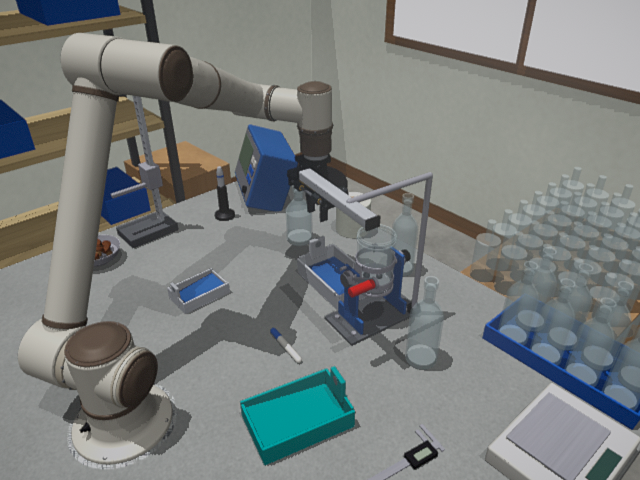

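Request:
carry_out(
  targets=[
    {"tx":-0.4,"ty":-0.1,"tz":-0.2,"rx":0,"ry":0,"rz":0,"gripper":-0.15},
    {"tx":-0.8,"ty":-0.2,"tz":-0.4,"rx":0,"ry":0,"rz":0,"gripper":-0.15},
    {"tx":-1.0,"ty":-0.2,"tz":-0.45,"rx":0,"ry":0,"rz":0,"gripper":-0.15},
  ],
)

```text
time_s: 8.7
eef_pos: [0.5679, 0.1744, 0.2138]
eef_rot: [0.001, 0.997, -0.072, 0.008]
ft_force: [-0.1, 0.2, 0.8]
opening: 0.0394
```

Request:
carry_out(
  targets=[
    {"tx":-0.4,"ty":0,"tz":-0.2,"rx":0,"ry":0,"rz":0,"gripper":-0.15},
    {"tx":-0.8,"ty":0,"tz":-0.4,"rx":0,"ry":0,"rz":0,"gripper":-0.15},
    {"tx":-1.0,"ty":0,"tz":-0.45,"rx":0,"ry":0,"rz":0,"gripper":-0.15},
  ],
)

```text
time_s: 9.0
eef_pos: [0.4667, 0.1893, 0.2598]
eef_rot: [-0.0, 0.997, -0.071, 0.009]
ft_force: [1.5, 1.1, 0.1]
opening: 0.0369
```

Request:
carry_out(
  targets=[
    {"tx":0,"ty":0,"tz":0,"rx":0,"ry":0.05,"rz":0,"gripper":-0.15},
    {"tx":0,"ty":0,"tz":0,"rx":0,"ry":0.1,"rz":0,"gripper":-0.15},
    {"tx":0,"ty":0,"tz":0,"rx":0,"ry":0.15,"rz":0,"gripper":-0.15},
    {"tx":0,"ty":0,"tz":0,"rx":0,"ry":0.2,"rz":0,"gripper":-0.15},
    {"tx":0,"ty":0,"tz":0,"rx":0,"ry":0.25,"rz":0,"gripper":-0.15},
    {"tx":0,"ty":0,"tz":0,"rx":0,"ry":0.25,"rz":0,"gripper":-0.15},
    {"tx":0,"ty":0,"tz":0,"rx":0,"ry":0.25,"rz":0,"gripper":-0.15},
  ],
)

```text
time_s: 9.7
eef_pos: [0.4692, 0.188, 0.2624]
eef_rot: [0.028, 0.92, -0.067, 0.384]
ft_force: [0.8, 0.3, 1.5]
opening: 0.0368
```

Run:
```python
from h import *
goal(gp(0,back=.1),lean(45)); print(bot.sense()['qpos'].round(2)); cam('side','s6.png')
```

```text
t [ 1.370e-01  3.889e+00 -3.000e-03] r [ 0.001 -0.002 -0.001] pos [0.4692 0.188  0.2624] z [ 0.704 -0.103 -0.703] x [ 0.695 -0.103  0.711] F [0.8 0.3 1.5] open 0.0368 time 9.7
[ 0.77 -0.08 -1.01  1.45 -0.6  -0.6 ]
```

View pics/s6.png

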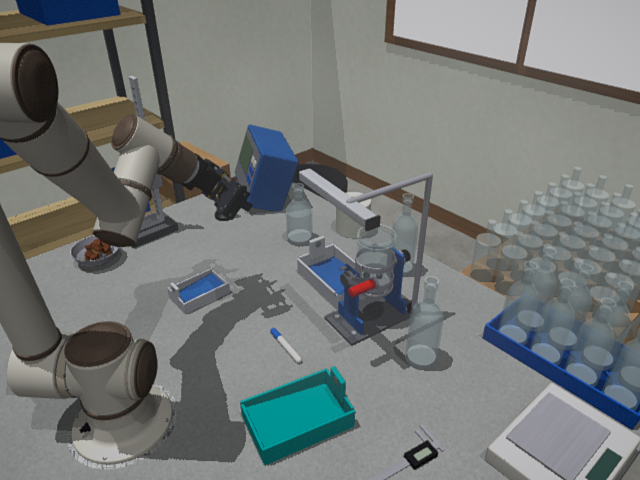

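```bash
cat > fk.py <<'E'
from h import *
from scipy.optimize import least_squares
Ry=lambda a:R.from_euler('y',a).as_matrix()
Rx=lambda a:R.from_euler('x',a).as_matrix()
Rz=lambda a:R.from_euler('z',a).as_matrix()
def fk(q,P,s4=1,s6=1):
    a1,b,d1,L2,L4,c,d6=P
    A=Rz(q[0])@Ry(q[1]); F=A@Ry(-q[2]); W=F@Rx(s4*q[3])@Ry(-q[4]); T=W@Rx(s6*q[5])
    p=Rz(q[0])@[a1,b,d1]+A@[0,0,L2]+F@[L4,0,c]+W@[d6,0,0]
    return p,T
E
python3 - <<'E'
from fk import *
s=bot.sense()
D=[([1.40461128,.384701,.0079002,-3.5e-5,-1.19399343,-.258575],[.2575368,.5694479,.2225443]),
([ 0.44608736,0.6092253,-0.05045401,0.00895252,-0.91688481,0.97302008],[.6614,.1368,.06]),
(s['qpos'],s['eef_pos'])]
M=q2m(s['eef_rot'])
for s4 in(1,-1):
    for s6 in (1,-1):
        p,T=fk(s['qpos'],[0]*7,s4,s6);print(s4,s6,T[:,0],M[:,2],'\n',T.T@M)
x0=[0,-.16,.3,.45,.45,0,.3]
for s4 in(1,-1):
    f=lambda P:np.concatenate([(fk(q,P,s4)[0]-p)*1000 for q,p in D]+[(P-np.array(x0))*.3])
    r=least_squares(f,x0);print(s4,r.x.round(4),r.fun[:9].round(1))
E
```

```text
1 1 [-0.07857352  0.70699011 -0.70284507] [ 0.70387604 -0.10279756 -0.70284507] 
 [[-0.62041099 -0.693634    0.36600831]
 [ 0.3928788  -0.6787757  -0.62041099]
 [ 0.6787757  -0.24111288  0.693634  ]]
1 -1 [-0.07857352  0.70699011 -0.70284507] [ 0.70387604 -0.10279756 -0.70284507] 
 [[-0.62041099 -0.693634    0.36600831]
 [ 0.77413914 -0.46682068  0.42753602]
 [-0.12569327  0.5485894   0.8265899 ]]
-1 1 [ 0.70387604 -0.10279756 -0.70284507] [ 0.70387604 -0.10279756 -0.70284507] 
 [[ 1.05744137e-16  1.11895561e-16  1.00000000e+00]
 [-3.55761349e-01  9.34576836e-01  7.39129522e-17]
 [-9.34576836e-01 -3.55761349e-01  7.55429538e-17]]
-1 -1 [ 0.70387604 -0.10279756 -0.70284507] [ 0.70387604 -0.10279756 -0.70284507] 
 [[ 1.05744137e-16  1.11895561e-16  1.00000000e+00]
 [-1.00000000e+00  2.53212428e-16  1.30231238e-16]
 [-1.74655770e-16 -1.00000000e+00 -2.80151663e-17]]
1 [ 0.463  -0.1777 -0.1407  0.3801 -0.0085  0.0048  0.0389] [ 16.9  -7.6 -42.3  25.5  -5.   81.1 -34.8  12.8 -38.8]
-1 [ 0.3923 -0.1463 -0.0496  0.4099  0.0567  0.004   0.1263] [-14.   -1.7 -35.7   9.5  20.9  68.6   9.8 -29.8 -32.9]
```

```bash
cat >> fk.py <<'E'
def fk2(q,P):
    d1,L2,L4,d6,b,a,c=P
    A=Rz(q[0])@Ry(q[1]); F=A@Ry(-q[2]); W=F@Rx(-q[3])@Ry(-q[4]); T=W@Rx(-q[5])
    return Rz(q[0])@[a,0,d1]+A@[0,0,L2]+F@[L4,0,c]+W@[d6,b,0], np.stack([-T[:,1],-T[:,2],T[:,0]],1)
E
python3 - <<'E'
from fk import *
s=bot.sense()
D=[([1.40461128,.384701,.0079002,-3.5e-5,-1.19399343,-.258575],[.2575368,.5694479,.2225443]),
([ 0.44608736,0.6092253,-0.05045401,0.00895252,-0.91688481,0.97302008],[.6614,.1368,.06]),
(s['qpos'],s['eef_pos'])]
x0=[.2,.41,.43,.3,-.15,0,0]
for F in (fk2,):
    f=lambda P:np.concatenate([(F(q,P)[0]-p)*1000 for q,p in D]+[(P-np.array(x0))*1])
    r=least_squares(f,x0);print(r.x.round(4),r.fun[:9].round(2))
    print(fk2(s['qpos'],r.x)[1]-q2m(s['eef_rot']))
E
```

```text
[ 1.605e-01  5.650e-01  4.218e-01  3.065e-01 -1.598e-01 -0.000e+00
  1.000e-04] [-0.01  0.   -0.01  0.01 -0.02  0.02  0.   -0.01 -0.01]
[[ 1.11022302e-16  1.38777878e-16  0.00000000e+00]
 [ 2.49800181e-16  0.00000000e+00 -1.11022302e-16]
 [ 1.11022302e-16  9.88792381e-17  2.22044605e-16]]
```

```bash
cat >> fk.py <<'E'
PP=[.1605,.565,.4218,.3065,-.1598,0,0]
lo=np.array([-3.14,-1.21,-1.07,-3.16,-2.99,-3.1]);hi=np.array([3.14,2.06,1.41,2.05,-.16,3.1])
def ik(p,M,q0,n=60):
    def f(q):
        x,T=fk2(q,PP);return np.concatenate([(x-p)*10,R.from_matrix(T.T@M).as_rotvec()])
    r=least_squares(f,np.clip(q0,lo+1e-3,hi-1e-3),bounds=(lo,hi),max_nfev=n);return r.x,np.linalg.norm(r.fun)
E
python3 - <<'E'
from fk import *
rng=np.random.default_rng(0)
for L in (35,40,45,50):
  for nm,p in (('pre',gp(0,L,back=.1)),('0',gp(0,L)),('1.05',gp(1.05,L)),('2.1',gp(2.1,L))):
    sols=[]
    for k in range(40):
        q,e=ik(p,lean(L),rng.uniform(np.maximum(lo,-2.2),np.minimum(hi,2.2)))
        if e<1e-4 and not any(np.abs(q-s).max()<.02 for s in sols): sols.append(q)
    print(L,nm,*[s.round(2).tolist() for s in sols])
print(bot.sense()['qpos'])
E
```

```text
35 pre [-0.06, -0.2, -0.68, 0.1, -0.48, 1.41]
35 0 [-0.08, 0.01, -0.77, 0.2, -0.18, 1.33]
35 1.05 [0.16, -0.11, -0.83, 0.6, -0.31, 0.74]
35 2.1
40 pre [-0.06, -0.24, -0.79, 0.17, -0.33, 1.34]
40 0
40 1.05
40 2.1
45 pre
45 0
45 1.05
45 2.1
50 pre
50 0
50 1.05
50 2.1
[ 0.76823023 -0.07571579 -1.02124147  1.46658888 -0.60176065 -0.60353387]
```

```bash
cat >> fk.py <<'E'
def boxdist(X,c,h): # X in stand frame
    d=np.maximum(np.abs(X-c)-h,0);return np.linalg.norm(d,axis=1)
OB=[((-.120,0,.389),(.015,.13,.011)),((-.01,-.05,.4),(.11,.007,.007)),((.098,-.05,.2),(.007,.007,.2)),((-.072,0,.09),(.008,.05,.09)),((0.0,0,.18),(.05,.05,.08))]
def clear(q):
    p,T=fk2(q,PP);A=Rz(q[0])@Ry(q[1]);F=A@Ry(-q[2]);W=F@Rx(-q[3])@Ry(-q[4])
    el=np.array([0,0,PP[0]])+A@[0,0,PP[1]];w0=el+F@[PP[2],0,0];w1=w0+W@[0,PP[4],0]
    g=np.linspace(-1,1,7)
    B=np.array([[x*.0375,y*.095,z] for x in g for y in g for z in -np.linspace(.07,.18,7)])@T.T+p
    out=[]
    def s(X,r): Y=(X-SO)@SR; return min(boxdist(Y,np.array(c),np.array(h)).min() for c,h in OB)-r
    t=np.linspace(0,1,12)[:,None]
    tip=(p-T[:,2]*.18)
    return np.array([s(B,0),s(tip+t*(w1-tip),.045),s(w1+t*(w0-w1),.055),s(el+t*(w0-el),.065)])
E
python3 - <<'E'
from fk import *
rng=np.random.default_rng(0)
seeds=[np.array(x) for x in ([-.06,-.2,-.68,.1,-.48,1.41],[.16,-.11,-.83,.6,-.31,.74],[.5,-.1,-.9,1.2,-.6,-.2],[-.4,-.1,-.9,-1.2,-.6,2.4])]
for a in (0,1.05,2.1):
  for L in (30,35,40,45):
    for roll in range(-50,51,10):
      p=gp(a,L,roll=roll,x=-.135);best=None
      for s in seeds:
        q,e=ik(p,lean(L,roll),s)
        if e<1e-4:
            c=clear(q);k=(min(-.16-q[4],q[2]+1.07),)
            if best is None or k>best[0]: best=(k,q,c)
      if best and best[2].min()>.005: print(a,L,roll,best[1].round(2).tolist(),(best[2]*1000).round())
E
```

```text
0 30 -40 [-0.26, 0.06, -1.06, 2.0, -0.57, 0.01] [ 27.  53.  89. 219.]
0 30 -30 [-0.35, 0.02, -1.03, 1.97, -0.36, 0.04] [ 29.  46.  92. 218.]
0 30 -20 [-0.41, 0.0, -1.01, 1.85, -0.16, 0.12] [ 37.  42.  97. 216.]
0 30 0 [-0.08, 0.02, -0.68, 0.1, -0.34, 1.42] [ 44.  39. 102. 107.]
0 30 10 [-0.23, 0.06, -0.47, -0.37, -0.55, 1.88] [37. 39. 94. 85.]
0 30 20 [-0.39, 0.11, -0.35, -0.64, -0.75, 2.12] [32. 44. 87. 88.]
0 30 30 [-0.53, 0.17, -0.27, -0.82, -0.93, 2.25] [28. 56. 85. 83.]
0 30 40 [-0.64, 0.24, -0.22, -0.95, -1.1, 2.33] [27. 72. 96. 89.]
0 30 50 [-0.73, 0.31, -0.19, -1.06, -1.25, 2.36] [ 28.  91. 117. 108.]
0 35 0 [-0.08, 0.0, -0.78, 0.2, -0.18, 1.32] [ 57.  52. 117. 134.]
0 35 10 [-0.24, 0.04, -0.5, -0.46, -0.47, 1.96] [ 48.  53. 102.  92.]
0 35 20 [-0.42, 0.09, -0.38, -0.73, -0.69, 2.22] [42. 57. 95. 92.]
0 35 30 [-0.56, 0.15, -0.31, -0.91, -0.88, 2.34] [37. 67. 92. 88.]
0 35 40 [-0.67, 0.22, -0.26, -1.03, -1.05, 2.4] [ 36.  81. 103.  95.]
0 35 50 [-0.75, 0.29, -0.23, -1.13, -1.2, 2.42] [ 36.  97. 124. 114.]
0 40 10 [-0.27, 0.03, -0.51, -0.58, -0.4, 2.1] [ 58.  67. 108.  98.]
0 4
[... 3101 characters left out ...]
 0.21, -1.06, 1.57, -1.03, -0.15] [ 42. 105. 180. 252.]
2.1 40 -40 [0.43, 0.14, -1.06, 1.63, -0.87, -0.2] [ 43.  90. 163. 245.]
2.1 40 -30 [0.32, 0.08, -1.07, 1.72, -0.69, -0.26] [ 46.  78. 148. 240.]
2.1 40 -20 [0.15, 0.02, -1.07, 1.89, -0.48, -0.37] [ 51.  70. 138. 235.]
2.1 40 30 [0.07, -0.0, -0.54, -0.86, -0.32, 1.89] [ 47.  73. 120. 118.]
2.1 40 40 [-0.19, 0.05, -0.48, -1.21, -0.59, 2.26] [43. 79. 95. 90.]
2.1 40 50 [-0.36, 0.11, -0.48, -1.39, -0.8, 2.42] [42. 88. 71. 62.]
2.1 45 30 [0.04, -0.01, -0.55, -1.03, -0.26, 2.07] [ 54.  86. 125. 119.]
2.1 45 40 [-0.23, 0.04, -0.52, -1.36, -0.55, 2.42] [ 50.  92. 100.  92.]
2.1 45 50 [-0.39, 0.1, -0.52, -1.51, -0.77, 2.54] [ 48. 100.  78.  68.]
```

```bash
cat >> fk.py <<'E'
def roll_of(a): return 30*(1-a/1.05)
E
python3 - <<'E'
from fk import *
q=bot.sense()['qpos'];s=bot.sense()
# sweep path
p0=s['eef_pos'];pre=gp(0,35,-.135,back=.09,roll=30)
for k in range(1,7):
    t=k/6; r0=45+(35-45)*t; qn,e=ik(p0+t*np.array([0,0,0]),lean(r0,-20*t),q);
    print('A',qn.round(2).tolist(),round(e,5),(clear(qn)*1000).round());q=qn
for k in range(1,13):
    t=k/12; qn,e=ik(p0+t*(pre-p0),lean(35,-20+50*t),q)
    print('B',qn.round(2).tolist(),round(e,5),(clear(qn)*1000).round(),abs(qn-q).max().round(2));q=qn
for k in range(1,4):
    qn,e=ik(gp(0,35,-.135,back=.09-.03*k,roll=30),lean(35,30),q);print('C',qn.round(2).tolist(),round(e,5),(clear(qn)*1000).round());q=qn
for k in range(1,22):
    a=.1*k; qn,e=ik(gp(a,35,-.135,roll=roll_of(a)),lean(35,roll_of(a)),q);print('D',a,qn.round(2).tolist(),round(e,5),(clear(qn)*1000).round(),abs(qn-q).max().round(2));q=qn
E
```

```text
A [0.85, -0.06, -0.98, 1.29, -0.67, -0.48] 0.0 [112. 202. 276. 322.]
A [0.91, -0.04, -0.93, 1.17, -0.74, -0.37] 0.0 [111. 205. 279. 329.]
A [0.95, -0.01, -0.89, 1.07, -0.8, -0.28] 0.0 [112. 208. 283. 336.]
A [0.98, 0.01, -0.85, 0.99, -0.87, -0.2] 0.0 [113. 211. 287. 342.]
A [1.0, 0.04, -0.8, 0.92, -0.93, -0.13] 0.0 [115. 215. 292. 349.]
A [1.02, 0.07, -0.76, 0.87, -0.99, -0.07] 0.0 [118. 219. 297. 355.]
B [0.95, -0.01, -0.83, 0.9, -0.9, -0.07] 0.0 [ 88. 184. 264. 333.] 0.09
B [0.86, -0.08, -0.89, 0.93, -0.8, -0.05] 0.0 [ 72. 154. 237. 317.] 0.1
B [0.75, -0.14, -0.94, 0.94, -0.69, -0.01] 0.0 [ 72. 130. 216. 306.] 0.11
B [0.63, -0.2, -0.97, 0.93, -0.57, 0.07] 0.0 [ 73. 116. 204. 299.] 0.12
B [0.51, -0.24, -0.98, 0.87, -0.46, 0.19] 0.0 [ 73. 112. 201. 294.] 0.13
B [0.41, -0.26, -0.96, 0.7, -0.38, 0.4] 0.0 [ 69. 110. 199. 285.] 0.21
B [0.31, -0.27, -0.88, 0.39, -0.36, 0.74] 0.0 [ 63. 108. 196. 263.] 0.34
B [0.15, -0.24, -0.72, -0.03, -0.44, 1.23] 0.0 [ 60. 107. 193. 226.] 0.49
B [-0.11, -0.18, -0.55, -0.41, -0.6, 1.71] 0.0 [ 57. 105. 190. 196.] 0.48
B [-0.34, -0.11, -0.43, -0.63, -0.77, 
[... 1397 characters left out ...]
 -0.35, 0.38] 0.0 [ 20.  47. 140. 222.] 0.14
D 1.4000000000000001 [0.22, -0.1, -0.95, 1.11, -0.38, 0.28] 0.0 [ 19.  47. 138. 226.] 0.11
D 1.5 [0.24, -0.08, -0.97, 1.2, -0.43, 0.2] 0.0 [ 20.  47. 134. 228.] 0.08
D 1.6 [0.27, -0.06, -0.98, 1.26, -0.47, 0.13] 0.0 [ 20.  47. 130. 230.] 0.07
D 1.7000000000000002 [0.31, -0.04, -0.98, 1.31, -0.53, 0.07] 0.0 [ 22.  47. 126. 230.] 0.06
D 1.8 [0.34, -0.01, -0.99, 1.35, -0.58, 0.03] 0.0 [ 24.  48. 125. 231.] 0.05
D 1.9000000000000001 [0.37, 0.02, -1.0, 1.38, -0.63, -0.02] 0.0 [ 28.  51. 126. 232.] 0.05
D 2.0 [0.4, 0.05, -1.01, 1.41, -0.68, -0.06] 0.0 [ 33.  58. 129. 232.] 0.05
D 2.1 [0.43, 0.09, -1.01, 1.44, -0.72, -0.09] 0.0 [ 37.  67. 135. 234.] 0.05
```

```bash
cat >> fk.py <<'E'
def rows(L):
    s=bot.sense();M0=q2m(s['eef_rot'])
    for p,M in L:
        t=M0.T@(p-s['eef_pos'])/.1;r=R.from_matrix(M0.T@M).as_rotvec()/np.pi
        print(np.round(t,2).tolist(),np.round(r,3).tolist())
    print('pos',s['eef_pos'].round(4),'F',s['ft_force'].round(1),'open',round(s['opening'],4),'t',round(s['time_s'],2),'q',s['qpos'].round(2).tolist())
    return s
P0=np.array([.4692,.188,.2624])
def B(t): return P0+t*(gp(0,35,-.135,back=.09,roll=30)-P0),lean(35,-20+50*t)
def D(a,x=-.135,back=0): return gp(a,35,x,back,roll_of(a)),lean(35,roll_of(a))
E
python3 -c "
from fk import *
rows([B(0),B(.08),B(.16),B(.23)])"
```

```text
[0.04, -0.0, -0.0] [-0.084, -0.057, -0.069]
[0.05, 0.33, 0.01] [-0.067, -0.057, -0.055]
[0.06, 0.67, 0.02] [-0.05, -0.057, -0.041]
[0.07, 0.96, 0.03] [-0.035, -0.057, -0.028]
pos [0.4667 0.1879 0.2595] F [-1.9 -1.  -3.1] open 0.037 t 9.75 q [0.77, -0.08, -1.02, 1.47, -0.6, -0.6]
```

Request:
carry_out(
  targets=[
    {"tx":0.04,"ty":0,"tz":0,"rx":-0.042,"ry":-0.028,"rz":-0.035,"gripper":-0.15},
    {"tx":0.04,"ty":0,"tz":0,"rx":-0.084,"ry":-0.057,"rz":-0.069,"gripper":-0.15},
    {"tx":0.05,"ty":0.2,"tz":0.01,"rx":-0.07,"ry":-0.057,"rz":-0.06,"gripper":-0.15},
    {"tx":0.05,"ty":0.45,"tz":0.02,"rx":-0.06,"ry":-0.057,"rz":-0.05,"gripper":-0.15},
    {"tx":0.06,"ty":0.7,"tz":0.02,"rx":-0.05,"ry":-0.057,"rz":-0.04,"gripper":-0.15},
    {"tx":0.07,"ty":0.96,"tz":0.03,"rx":-0.035,"ry":-0.057,"rz":-0.028,"gripper":-0.15},
  ],
)

```text
time_s: 10.35
eef_pos: [0.4602, 0.0921, 0.2626]
eef_rot: [0.09, 0.95, -0.045, 0.294]
ft_force: [0.2, -0.2, 0.3]
opening: 0.0373
```

```bash
python3 -c "
from fk import *
rows([B(.3),B(.37),B(.44),B(.47)])"
```

```text
[-0.01, 0.29, 0.04] [0.014, -0.0, 0.011]
[-0.02, 0.58, 0.08] [0.03, -0.0, 0.022]
[-0.04, 0.87, 0.12] [0.046, -0.0, 0.033]
[-0.04, 0.99, 0.13] [0.053, -0.0, 0.038]
pos [0.4602 0.0921 0.2626] F [ 0.2 -0.2  0.3] open 0.0373 t 10.35 q [0.77, -0.13, -0.92, 0.94, -0.71, -0.01]
```

Request:
carry_out(
  targets=[
    {"tx":-0.01,"ty":0.29,"tz":0.04,"rx":0.014,"ry":0,"rz":0.011,"gripper":-0.15},
    {"tx":-0.02,"ty":0.58,"tz":0.08,"rx":0.03,"ry":0,"rz":0.022,"gripper":-0.15},
    {"tx":-0.04,"ty":0.87,"tz":0.12,"rx":0.046,"ry":0,"rz":0.033,"gripper":-0.15},
    {"tx":-0.04,"ty":0.99,"tz":0.13,"rx":0.053,"ry":0,"rz":0.038,"gripper":-0.15},
  ],
)

```text
time_s: 10.75
eef_pos: [0.4488, -0.0102, 0.2637]
eef_rot: [-0.008, 0.95, -0.079, 0.302]
ft_force: [-0.5, 0.8, -0.1]
opening: 0.0368
```

```bash
python3 -c "
from fk import *
rows([B(.52),B(.57),B(.62),B(.67),B(.72)])"
```

```text
[0.03, 0.18, 0.0] [0.011, -0.0, 0.007]
[0.04, 0.39, -0.0] [0.023, -0.0, 0.015]
[0.06, 0.6, -0.01] [0.034, -0.0, 0.023]
[0.08, 0.81, -0.02] [0.046, -0.0, 0.031]
[0.1, 1.02, -0.02] [0.057, -0.0, 0.038]
pos [ 0.4488 -0.0102  0.2637] F [-0.5  0.8 -0.1] open 0.0368 t 10.75 q [0.44, -0.26, -0.97, 0.76, -0.41, 0.33]
```

Request:
carry_out(
  targets=[
    {"tx":0.03,"ty":0.18,"tz":0,"rx":0.011,"ry":0,"rz":0.007,"gripper":-0.15},
    {"tx":0.04,"ty":0.39,"tz":0,"rx":0.023,"ry":0,"rz":0.015,"gripper":-0.15},
    {"tx":0.06,"ty":0.6,"tz":-0.01,"rx":0.034,"ry":0,"rz":0.023,"gripper":-0.15},
    {"tx":0.08,"ty":0.81,"tz":-0.02,"rx":0.046,"ry":0,"rz":0.031,"gripper":-0.15},
    {"tx":0.1,"ty":1.0,"tz":-0.02,"rx":0.057,"ry":0,"rz":0.038,"gripper":-0.15},
    {"tx":0.1,"ty":1.0,"tz":-0.02,"rx":0.057,"ry":0,"rz":0.038,"gripper":-0.15},
  ],
)

```text
time_s: 11.35
eef_pos: [0.441, -0.1098, 0.2649]
eef_rot: [-0.113, 0.939, -0.108, 0.307]
ft_force: [-0.9, -1.1, -0.0]
opening: 0.0369
```

```bash
python3 -c "
from fk import *
rows([B(.77),B(.82),B(.88),B(.94),B(1.)])"
```

```text
[0.04, 0.22, -0.05] [0.01, -0.0, 0.008]
[0.08, 0.42, -0.09] [0.022, -0.0, 0.016]
[0.13, 0.66, -0.14] [0.035, -0.0, 0.026]
[0.18, 0.9, -0.2] [0.049, -0.0, 0.035]
[0.23, 1.14, -0.25] [0.063, -0.0, 0.045]
pos [ 0.441  -0.1098  0.2649] F [-0.9 -1.1 -0. ] open 0.0369 t 11.35 q [-0.01, -0.2, -0.6, -0.3, -0.53, 1.55]
```

Request:
carry_out(
  targets=[
    {"tx":0.04,"ty":0.22,"tz":-0.05,"rx":0.01,"ry":0,"rz":0.008,"gripper":-0.15},
    {"tx":0.08,"ty":0.42,"tz":-0.09,"rx":0.022,"ry":0,"rz":0.016,"gripper":-0.15},
    {"tx":0.13,"ty":0.66,"tz":-0.14,"rx":0.035,"ry":0,"rz":0.026,"gripper":-0.15},
    {"tx":0.18,"ty":0.9,"tz":-0.2,"rx":0.049,"ry":0,"rz":0.035,"gripper":-0.15},
    {"tx":0.21,"ty":1.0,"tz":-0.25,"rx":0.063,"ry":0,"rz":0.045,"gripper":-0.15},
    {"tx":0.21,"ty":1.0,"tz":-0.25,"rx":0.063,"ry":0,"rz":0.045,"gripper":-0.15},
  ],
)

```text
time_s: 11.95
eef_pos: [0.4295, -0.2172, 0.2678]
eef_rot: [-0.226, 0.912, -0.146, 0.308]
ft_force: [0.5, 0.4, -0.7]
opening: 0.0371
```

```bash
python3 -c "
from fk import *
rows([D(0,back=.09),D(0,back=.06),D(0,back=.03),D(0)])
w=cam('wrist','w7.png');s=cam('side','s7.png')
r=spotter.tip_of(w,'lever_grip');print(r)
T=cloud(w);C=w['pixels'].astype(int);Q=(T-SO)@SR
m=(C[...,0]>110)&(C[...,1]<70)&(C[...,2]<70)&(w['depth']>0)
print(m.sum(),np.percentile(Q[m],[2,50,98],axis=0))
"
```

```text
[0.03, 0.11, -0.02] [-0.0, -0.001, -0.001]
[0.03, 0.11, 0.28] [-0.0, -0.001, -0.001]
[0.03, 0.11, 0.58] [-0.0, -0.001, -0.001]
[0.03, 0.11, 0.88] [-0.0, -0.001, -0.001]
pos [ 0.4295 -0.2172  0.2678] F [ 0.5  0.4 -0.7] open 0.0371 t 11.95 q [-0.65, 0.02, -0.28, -0.83, -1.04, 2.26]
[{'point': [326.1, 226.6], 'conf': 0.62}]
3006 [[-0.15128009 -0.1128111   0.21613436]
 [-0.12515467 -0.10631788  0.22464099]
 [-0.09403616 -0.09372317  0.22716151]]
```

View pics/w7.png

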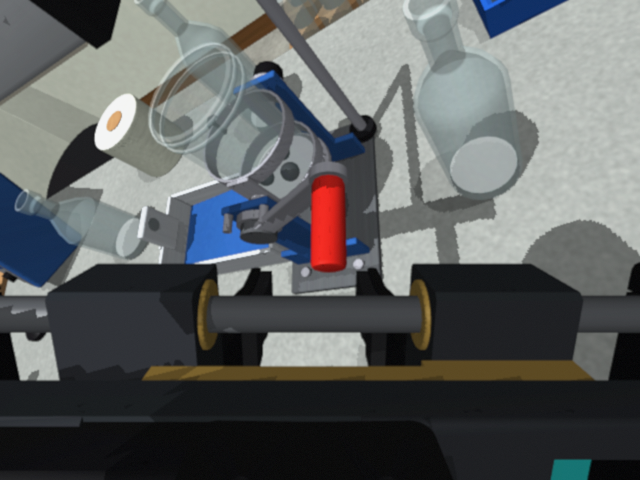

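View pics/s7.png

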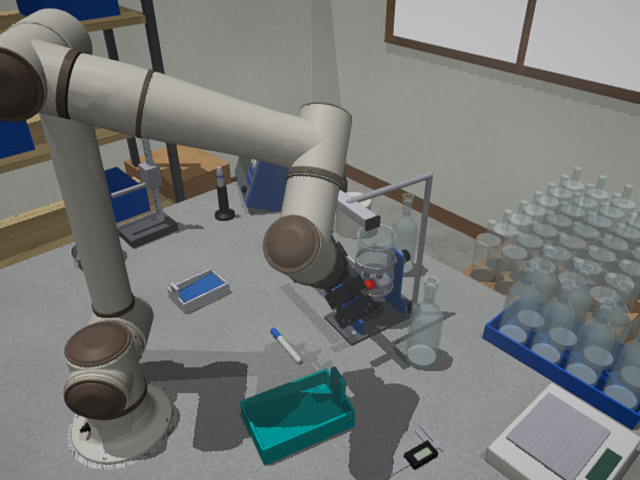

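Request:
carry_out(
  targets=[
    {"tx":0.03,"ty":0.11,"tz":0,"rx":0,"ry":0,"rz":0,"gripper":-0.15},
    {"tx":0.03,"ty":0.11,"tz":0.28,"rx":0,"ry":0,"rz":0,"gripper":-0.15},
    {"tx":0.03,"ty":0.11,"tz":0.58,"rx":0,"ry":0,"rz":0,"gripper":-0.15},
    {"tx":0.03,"ty":0.11,"tz":0.88,"rx":0,"ry":0,"rz":0,"gripper":-0.15},
    {"tx":0.03,"ty":0.11,"tz":0.88,"rx":0,"ry":0,"rz":0,"gripper":-0.15},
  ],
)

```text
time_s: 12.6
eef_pos: [0.4855, -0.1927, 0.1989]
eef_rot: [-0.228, 0.914, -0.142, 0.305]
ft_force: [-0.1, 0.2, 0.1]
opening: 0.0371
```

```bash
python3 -c "
from fk import *
rows([D(.1*k) for k in range(0,9)])
w=cam('wrist','w8.png')
"
```

```text
[0.04, 0.05, -0.04] [-0.002, 0.002, -0.0]
[0.07, -0.05, -0.09] [-0.015, 0.002, -0.009]
[0.1, -0.16, -0.12] [-0.028, 0.002, -0.018]
[0.11, -0.27, -0.15] [-0.041, 0.002, -0.027]
[0.13, -0.38, -0.17] [-0.054, 0.002, -0.036]
[0.13, -0.49, -0.17] [-0.067, 0.002, -0.045]
[0.13, -0.6, -0.17] [-0.08, 0.001, -0.055]
[0.13, -0.71, -0.16] [-0.093, 0.001, -0.064]
[0.11, -0.82, -0.14] [-0.106, 0.001, -0.073]
pos [ 0.4855 -0.1927  0.1989] F [-0.1  0.2  0.1] open 0.0371 t 12.6 q [-0.55, 0.15, -0.32, -0.91, -0.87, 2.34]
```

View pics/w8.png

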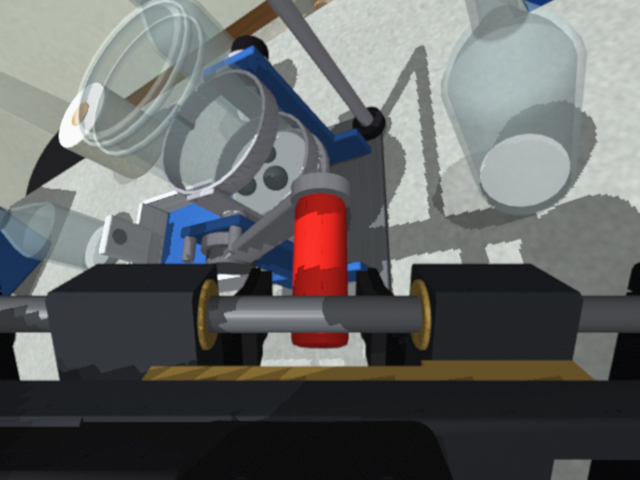

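Request:
carry_out(
  targets=[
    {"tx":0.05,"ty":0.0,"tz":-0.06,"rx":-0.008,"ry":0.002,"rz":-0.005,"gripper":-0.25},
    {"tx":0.08,"ty":-0.1,"tz":-0.1,"rx":-0.021,"ry":0.002,"rz":-0.013,"gripper":-0.25},
    {"tx":0.1,"ty":-0.2,"tz":-0.13,"rx":-0.033,"ry":0.002,"rz":-0.022,"gripper":-0.25},
    {"tx":0.12,"ty":-0.3,"tz":-0.15,"rx":-0.045,"ry":0.002,"rz":-0.03,"gripper":-0.25},
    {"tx":0.13,"ty":-0.4,"tz":-0.17,"rx":-0.056,"ry":0.002,"rz":-0.038,"gripper":-0.25},
    {"tx":0.13,"ty":-0.5,"tz":-0.17,"rx":-0.068,"ry":0.002,"rz":-0.046,"gripper":-0.25},
    {"tx":0.13,"ty":-0.6,"tz":-0.17,"rx":-0.08,"ry":0.001,"rz":-0.055,"gripper":-0.25},
  ],
)

```text
time_s: 13.35
eef_pos: [0.4929, -0.1543, 0.2528]
eef_rot: [-0.081, 0.942, -0.099, 0.309]
ft_force: [-2.7, -5.1, 1.0]
opening: 0.0327
```

```bash
python3 -c "
from fk import *
rows([D(.6+.08*k) for k in range(0,9)])
w=cam('wrist','w9.png');s=cam('side','s9.png')
"
```

```text
[-0.04, -0.01, 0.04] [0.002, -0.002, 0.002]
[-0.03, -0.1, 0.02] [-0.009, -0.002, -0.005]
[-0.02, -0.19, 0.01] [-0.019, -0.002, -0.013]
[-0.02, -0.28, 0.01] [-0.03, -0.002, -0.02]
[-0.02, -0.37, 0.01] [-0.04, -0.002, -0.027]
[-0.03, -0.45, 0.02] [-0.05, -0.003, -0.035]
[-0.04, -0.54, 0.04] [-0.061, -0.003, -0.042]
[-0.05, -0.63, 0.06] [-0.071, -0.003, -0.049]
[-0.07, -0.71, 0.09] [-0.081, -0.003, -0.057]
pos [ 0.4929 -0.1543  0.2528] F [-2.7 -5.1  1. ] open 0.0327 t 13.35 q [-0.1, -0.06, -0.51, -0.31, -0.5, 1.68]
```

View pics/w9.png

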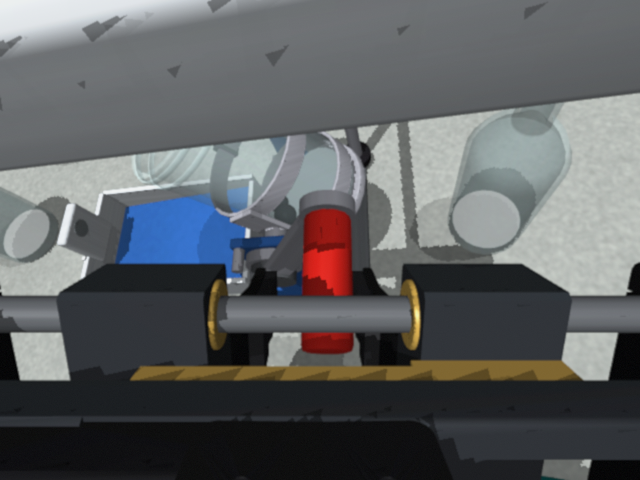

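View pics/s9.png

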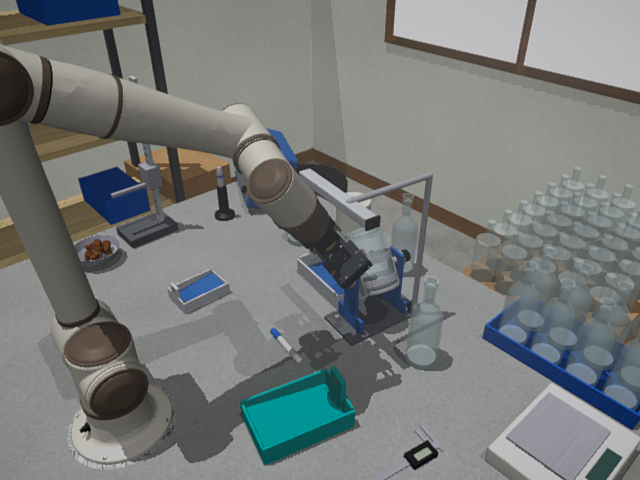

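```bash
python3 -c "
from fk import *
for L in (35,40):
  for a in (.6,.8,1.05,1.3,1.6):
    p=gp(a,L,-.135,0,roll_of(a));M=lean(L,roll_of(a))
    X=np.array([p+M@[x,y,-z] for x in (.066,.085) for y in (-.03,0,.03) for z in (.14,.163,.185)])
    Y=(X-SO)@SR
    print(L,a,[boxdist(Y[i::1][:9] if i==0 else Y[9:],np.array(OB[0][0]),np.array(OB[0][1])).min().round(4) for i in (0,1)],Y[4].round(3))
w=cam('wrist');d=w['depth'];print(d[:150][d[:150]>0].min(), ((cloud(w)[:120]-SO)@SR).reshape(-1,3).min(0))
print(((np.array(w['eye'])-SO)@SR).round(3))
"
```

```text
35 0.6 [np.float64(0.0153), np.float64(0.0007)] [-0.164 -0.087  0.415]
35 0.8 [np.float64(0.0157), np.float64(0.0143)] [-0.164 -0.049  0.426]
35 1.05 [np.float64(0.0195), np.float64(0.0229)] [-0.164  0.     0.431]
35 1.3 [np.float64(0.0157), np.float64(0.0142)] [-0.164  0.049  0.426]
35 1.6 [np.float64(0.0153), np.float64(0.0)] [-0.164  0.105  0.407]
40 0.6 [np.float64(0.0272), np.float64(0.0127)] [-0.177 -0.086  0.412]
40 0.8 [np.float64(0.0273), np.float64(0.0187)] [-0.177 -0.048  0.423]
40 1.05 [np.float64(0.029), np.float64(0.0257)] [-0.177  0.     0.428]
40 1.3 [np.float64(0.0273), np.float64(0.0186)] [-0.177  0.049  0.423]
40 1.6 [np.float64(0.0272), np.float64(0.0127)] [-0.177  0.104  0.404]
0.05000106 [-0.1642134  -0.36757224 -0.00307222]
[-0.164 -0.086  0.419]
```

```bash
cat >> fk.py <<'E'
def D2(a,x=-.143,L=37,back=0):
    r=roll_of(a); return gp(a,L,x,back,r),lean(L,r)
def camc(p,M):
    X=np.array([p+M@[x,y,-z] for x in (.066,.085) for y in (-.03,0,.03) for z in (.14,.163,.185)]);Y=(X-SO)@SR
    return [boxdist(y,np.array(OB[0][0]),np.array(OB[0][1])).min().round(4)*1000 for y in (Y[:9],Y[9:])]
E
python3 -c "
from fk import *
q=bot.sense()['qpos']
for L in (36,37.5):
  print(L);q=bot.sense()['qpos']
  for k in range(0,17):
    a=.6+.1*k; p,M=D2(a,L=L);qn,e=ik(p,M,q);print(round(a,1),qn.round(2).tolist(),round(e,5),(clear(qn)*1000).round()[:2],abs(qn-q).max().round(2),camc(p,M));q=qn
print();rows([D2(.6+.08*k) for k in range(0,8)])
"
```

```text
36
0.6 [-0.09, -0.07, -0.53, -0.33, -0.49, 1.69] 0.0 [25. 58.] 0.02 [np.float64(25.7), np.float64(10.4)]
0.7 [0.0, -0.1, -0.61, -0.14, -0.41, 1.48] 0.0 [25. 58.] 0.22 [np.float64(25.7), np.float64(13.2)]
0.8 [0.08, -0.12, -0.7, 0.09, -0.35, 1.23] 0.0 [25. 58.] 0.24 [np.float64(25.9), np.float64(17.7)]
0.9 [0.13, -0.13, -0.79, 0.34, -0.31, 0.99] 0.0 [27. 58.] 0.25 [np.float64(26.9), np.float64(21.6)]
1.0 [0.15, -0.14, -0.86, 0.57, -0.28, 0.77] 0.0 [29. 58.] 0.23 [np.float64(27.900000000000002), np.float64(24.2)]
1.1 [0.16, -0.14, -0.91, 0.78, -0.28, 0.58] 0.0 [29. 58.] 0.21 [np.float64(27.900000000000002), np.float64(24.2)]
1.2 [0.16, -0.14, -0.95, 0.95, -0.29, 0.43] 0.0 [27. 58.] 0.17 [np.float64(26.8), np.float64(21.5)]
1.3 [0.17, -0.13, -0.97, 1.09, -0.32, 0.31] 0.0 [25. 58.] 0.14 [np.float64(25.9), np.float64(17.5)]
1.4 [0.19, -0.12, -0.98, 1.19, -0.36, 0.22] 0.0 [25. 58.] 0.1 [np.float64(25.7), np.float64(13.100000000000001)]
1.5 [0.22, -0.1, -1.0, 1.27, -0.41, 0.14] 0.0 [26. 58.] 0.08 [np.float64(25.7), np.float64(10.4)]
1.6 [0.26, -0.08, -1.0, 1.33, -0.46, 0.08] 0.0 [27. 58.] 0
[... 2273 characters left out ...]
p.float64(34.9), np.float64(18.5)]
2.1 [0.4, 0.07, -1.05, 1.56, -0.71, -0.18] 0.0 [48. 79.] 0.05 [np.float64(45.5), np.float64(33.4)]
2.2 [0.43, 0.11, -1.06, 1.57, -0.76, -0.21] 0.0 [54. 90.] 0.05 [np.float64(59.7), np.float64(50.5)]

[-0.06, 0.01, -0.02] [-0.0, 0.011, 0.002]
[-0.05, -0.08, -0.04] [-0.01, 0.011, -0.005]
[-0.05, -0.17, -0.05] [-0.021, 0.011, -0.013]
[-0.04, -0.26, -0.05] [-0.031, 0.011, -0.02]
[-0.05, -0.35, -0.05] [-0.041, 0.01, -0.028]
[-0.05, -0.44, -0.04] [-0.051, 0.01, -0.035]
[-0.06, -0.53, -0.02] [-0.062, 0.01, -0.043]
[-0.08, -0.61, 0.0] [-0.072, 0.01, -0.05]
pos [ 0.4915 -0.1518  0.2502] F [-0.4  0.4 -0. ] open 0.0324 t 13.5 q [-0.1, -0.06, -0.51, -0.32, -0.51, 1.69]
```

Request:
carry_out(
  targets=[
    {"tx":-0.06,"ty":-0.05,"tz":-0.02,"rx":-0.005,"ry":0.005,"rz":-0.002,"gripper":-0.25},
    {"tx":-0.06,"ty":-0.13,"tz":-0.03,"rx":-0.015,"ry":0.005,"rz":-0.009,"gripper":-0.25},
    {"tx":-0.05,"ty":-0.21,"tz":-0.04,"rx":-0.025,"ry":0.005,"rz":-0.016,"gripper":-0.25},
    {"tx":-0.05,"ty":-0.29,"tz":-0.04,"rx":-0.034,"ry":0.005,"rz":-0.023,"gripper":-0.25},
    {"tx":-0.05,"ty":-0.37,"tz":-0.03,"rx":-0.043,"ry":0.005,"rz":-0.03,"gripper":-0.25},
    {"tx":-0.06,"ty":-0.45,"tz":-0.02,"rx":-0.052,"ry":0.005,"rz":-0.036,"gripper":-0.25},
    {"tx":-0.06,"ty":-0.53,"tz":-0.01,"rx":-0.062,"ry":0.005,"rz":-0.043,"gripper":-0.25},
  ],
)

```text
time_s: 14.2
eef_pos: [0.4922, -0.1014, 0.2591]
eef_rot: [0.032, 0.949, -0.066, 0.307]
ft_force: [-0.6, -3.1, 2.5]
opening: 0.0328
```

```bash
python3 -c "
from fk import *
rows([D2(1.08+.08*k,L=36) for k in range(0,9)])
"
```

```text
[-0.0, -0.02, -0.01] [0.002, 0.0, 0.0]
[-0.0, -0.11, -0.0] [-0.009, 0.0, -0.007]
[-0.01, -0.2, 0.01] [-0.019, 0.0, -0.015]
[-0.02, -0.28, 0.02] [-0.029, 0.0, -0.022]
[-0.04, -0.37, 0.04] [-0.039, 0.0, -0.03]
[-0.06, -0.45, 0.07] [-0.05, 0.0, -0.037]
[-0.08, -0.53, 0.11] [-0.06, 0.0, -0.045]
[-0.11, -0.61, 0.14] [-0.07, 0.0, -0.052]
[-0.14, -0.68, 0.19] [-0.081, 0.0, -0.06]
pos [ 0.4922 -0.1014  0.2591] F [-0.6 -3.1  2.5] open 0.0328 t 14.2 q [0.15, -0.14, -0.9, 0.75, -0.28, 0.61]
```

Request:
carry_out(
  targets=[
    {"tx":0,"ty":-0.11,"tz":0,"rx":-0.009,"ry":0,"rz":-0.007,"gripper":-0.25},
    {"tx":-0.01,"ty":-0.2,"tz":0.01,"rx":-0.019,"ry":0,"rz":-0.015,"gripper":-0.25},
    {"tx":-0.02,"ty":-0.28,"tz":0.02,"rx":-0.029,"ry":0,"rz":-0.022,"gripper":-0.25},
    {"tx":-0.04,"ty":-0.37,"tz":0.04,"rx":-0.039,"ry":0,"rz":-0.03,"gripper":-0.25},
    {"tx":-0.06,"ty":-0.45,"tz":0.07,"rx":-0.05,"ry":0,"rz":-0.037,"gripper":-0.25},
    {"tx":-0.08,"ty":-0.53,"tz":0.11,"rx":-0.06,"ry":0,"rz":-0.045,"gripper":-0.25},
  ],
)

```text
time_s: 14.8
eef_pos: [0.5003, -0.0523, 0.2458]
eef_rot: [0.145, 0.943, -0.03, 0.297]
ft_force: [-1.3, -1.6, 2.5]
opening: 0.0326
```

```bash
python3 -c "
from fk import *
rows([D2(1.56+.08*k,L=36) for k in range(0,9)])
s=cam('side','s10.png')
"
```

```text
[-0.01, -0.04, -0.01] [0.002, 0.0, -0.001]
[-0.03, -0.12, 0.02] [-0.008, 0.0, -0.008]
[-0.05, -0.2, 0.04] [-0.018, 0.0, -0.016]
[-0.08, -0.28, 0.08] [-0.029, 0.001, -0.023]
[-0.1, -0.36, 0.12] [-0.039, 0.001, -0.03]
[-0.14, -0.43, 0.16] [-0.049, 0.001, -0.038]
[-0.17, -0.5, 0.21] [-0.06, 0.001, -0.045]
[-0.21, -0.56, 0.26] [-0.07, 0.001, -0.053]
[-0.25, -0.62, 0.32] [-0.08, 0.001, -0.06]
pos [ 0.5003 -0.0523  0.2458] F [-1.3 -1.6  2.5] open 0.0326 t 14.8 q [0.24, -0.09, -1.0, 1.3, -0.44, 0.11]
```

View pics/s10.png

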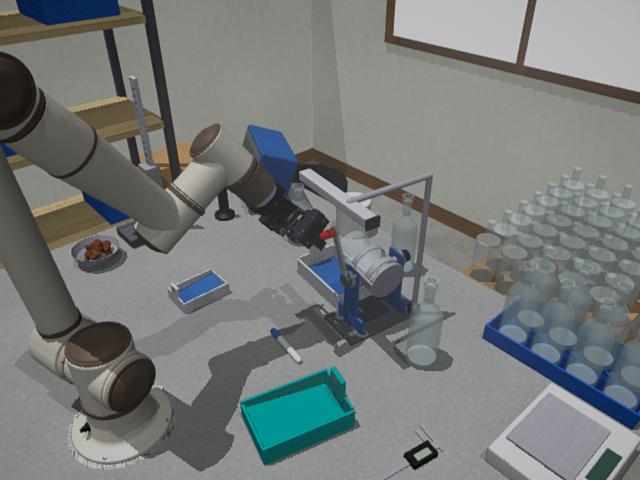

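Cradle follows (jar nearly level, about tilt 1.5). Now slowly through the pour.

Request:
carry_out(
  targets=[
    {"tx":-0.02,"ty":-0.08,"tz":0.01,"rx":-0.003,"ry":0,"rz":-0.004,"gripper":-0.25},
    {"tx":-0.03,"ty":-0.12,"tz":0.02,"rx":-0.008,"ry":0,"rz":-0.008,"gripper":-0.25},
    {"tx":-0.04,"ty":-0.16,"tz":0.03,"rx":-0.013,"ry":0,"rz":-0.012,"gripper":-0.25},
    {"tx":-0.05,"ty":-0.2,"tz":0.04,"rx":-0.018,"ry":0,"rz":-0.016,"gripper":-0.25},
    {"tx":-0.06,"ty":-0.24,"tz":0.06,"rx":-0.023,"ry":0,"rz":-0.02,"gripper":-0.25},
    {"tx":-0.08,"ty":-0.28,"tz":0.08,"rx":-0.029,"ry":0,"rz":-0.023,"gripper":-0.25},
    {"tx":-0.1,"ty":-0.36,"tz":0.12,"rx":-0.039,"ry":0,"rz":-0.03,"gripper":-0.25},
    {"tx":-0.14,"ty":-0.43,"tz":0.16,"rx":-0.049,"ry":0,"rz":-0.038,"gripper":-0.25},
  ],
)

```text
time_s: 15.65
eef_pos: [0.504, -0.0141, 0.213]
eef_rot: [0.235, 0.929, 0.006, 0.284]
ft_force: [1.7, -2.2, 0.7]
opening: 0.0326
```

```bash
python3 -c "
from fk import *
rows([D2(1.96+.05*k,L=36) for k in range(0,8)])
s=cam('top','t11.png');s=cam('side','s11.png')
cv2.imwrite('pics/t11z.png',cv2.resize(cv2.imread('pics/t11.png')[150:330,200:430],None,fx=3.3,fy=3.3,interpolation=cv2.INTER_CUBIC))
"
```

```text
[0.01, 0.02, -0.0] [-0.0, 0.0, 0.002]
[-0.01, -0.03, 0.02] [-0.007, 0.0, -0.003]
[-0.03, -0.07, 0.04] [-0.013, 0.0, -0.007]
[-0.05, -0.12, 0.07] [-0.02, 0.0, -0.012]
[-0.07, -0.17, 0.1] [-0.026, 0.0, -0.017]
[-0.09, -0.21, 0.13] [-0.032, 0.0, -0.021]
[-0.11, -0.25, 0.16] [-0.039, 0.0, -0.026]
[-0.14, -0.29, 0.2] [-0.045, 0.0, -0.031]
pos [ 0.504  -0.0141  0.213 ] F [ 1.7 -2.2  0.7] open 0.0326 t 15.65 q [0.39, 0.03, -1.03, 1.45, -0.65, -0.08]
```

View pics/t11z.png

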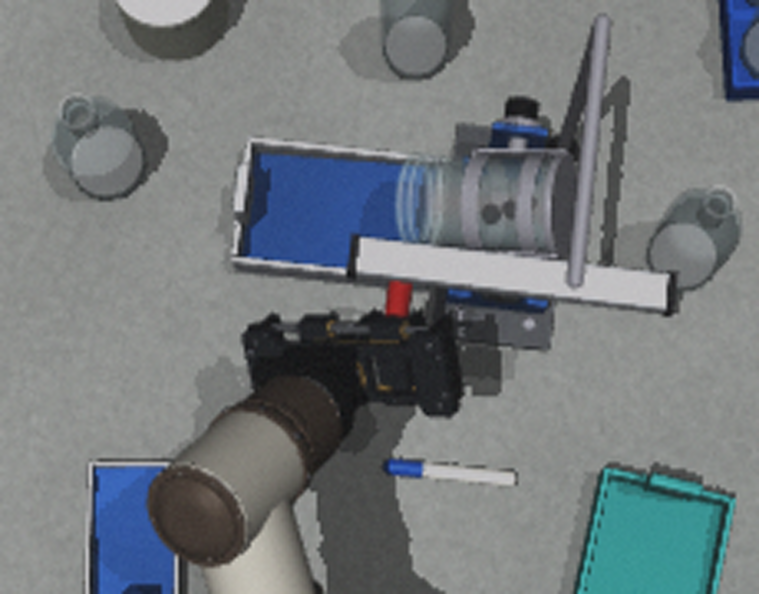

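Request:
carry_out(
  targets=[
    {"tx":0,"ty":-0.03,"tz":0.01,"rx":-0.005,"ry":0,"rz":-0.002,"gripper":-0.25},
    {"tx":-0.02,"ty":-0.06,"tz":0.03,"rx":-0.01,"ry":0,"rz":-0.005,"gripper":-0.25},
    {"tx":-0.04,"ty":-0.1,"tz":0.05,"rx":-0.016,"ry":0,"rz":-0.01,"gripper":-0.25},
    {"tx":-0.06,"ty":-0.14,"tz":0.08,"rx":-0.023,"ry":0,"rz":-0.014,"gripper":-0.25},
    {"tx":-0.07,"ty":-0.17,"tz":0.1,"rx":-0.026,"ry":0,"rz":-0.017,"gripper":-0.25},
  ],
)

```text
time_s: 16.25
eef_pos: [0.505, -0.0038, 0.1928]
eef_rot: [0.282, 0.919, 0.021, 0.276]
ft_force: [-3.9, -4.8, 9.3]
opening: 0.0329
```

```bash
python3 -c "
from fk import *
rows([D2(2.16+.03*k,L=36) for k in range(0,5)])
s=cam('top','t12.png');sd=cam('side','s12.png')
cv2.imwrite('pics/t12z.png',cv2.resize(cv2.imread('pics/t12.png')[150:330,200:430],None,fx=3.3,fy=3.3,interpolation=cv2.INTER_CUBIC))
for p in (s,sd):
  T=cloud(p);C=p['pixels'].astype(int);Q=(T-SO)@SR
  m=(C[...,0]>110)&(C[...,1]<70)&(C[...,2]<70)&(Q[...,2]>.15)&(Q[...,2]<.3)&(abs(Q[...,0]+.12)<.05)
  print(m.sum(),np.percentile(Q[m],[2,50,98],axis=0) if m.sum() else '')
"
```

```text
[0.01, 0.02, -0.01] [0.0, 0.001, 0.002]
[0.0, -0.01, 0.01] [-0.004, 0.001, -0.001]
[-0.01, -0.04, 0.03] [-0.007, 0.001, -0.004]
[-0.02, -0.06, 0.04] [-0.011, 0.001, -0.007]
[-0.03, -0.09, 0.06] [-0.015, 0.001, -0.01]
pos [ 0.505  -0.0038  0.1928] F [-3.9 -4.8  9.3] open 0.0329 t 16.25 q [0.45, 0.1, -1.04, 1.49, -0.75, -0.15]
66 [[-0.13133842  0.10052827  0.21568325]
 [-0.11445663  0.10905102  0.22423901]
 [-0.09940748  0.11725431  0.23293621]]
100 [[-0.13031945  0.09297922  0.21617586]
 [-0.10798228  0.09915042  0.22396523]
 [-0.08936923  0.10835868  0.22840812]]
```

View pics/t12z.png

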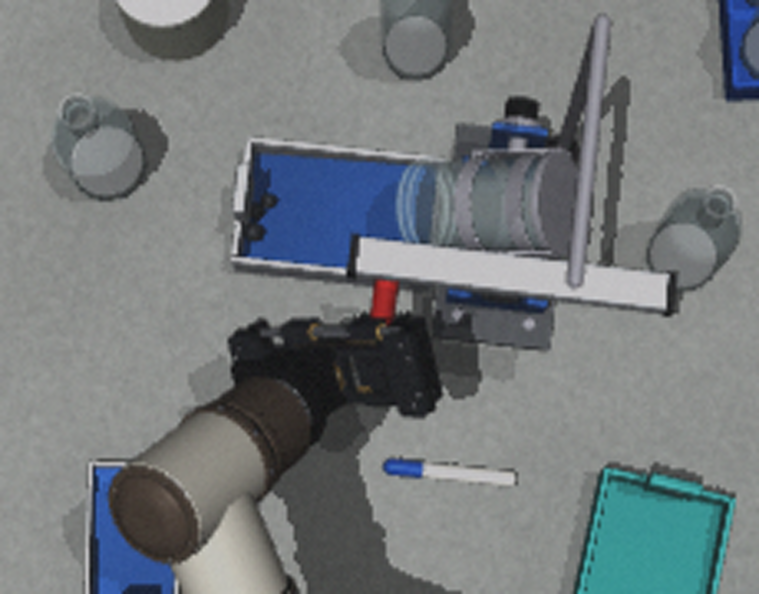

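```bash
python3 -c "
from fk import *
rows([D2(2.1-.08*k,L=36) for k in range(0,8)])
"
```

```text
[0.04, 0.07, -0.04] [0.008, 0.001, 0.007]
[0.06, 0.15, -0.07] [0.018, 0.001, 0.015]
[0.08, 0.24, -0.1] [0.028, 0.001, 0.022]
[0.1, 0.32, -0.13] [0.039, 0.001, 0.029]
[0.11, 0.41, -0.14] [0.049, 0.001, 0.037]
[0.12, 0.5, -0.16] [0.059, 0.001, 0.044]
[0.12, 0.59, -0.16] [0.07, 0.001, 0.052]
[0.12, 0.68, -0.16] [0.08, 0.001, 0.059]
pos [ 0.505  -0.0041  0.1927] F [-1.7 -3.   4.4] open 0.033 t 16.35 q [0.45, 0.1, -1.04, 1.49, -0.75, -0.15]
```

Request:
carry_out(
  targets=[
    {"tx":0.04,"ty":0.07,"tz":-0.04,"rx":0.008,"ry":0,"rz":0.007,"gripper":-0.25},
    {"tx":0.06,"ty":0.15,"tz":-0.07,"rx":0.018,"ry":0,"rz":0.015,"gripper":-0.25},
    {"tx":0.08,"ty":0.24,"tz":-0.1,"rx":0.028,"ry":0,"rz":0.022,"gripper":-0.25},
    {"tx":0.1,"ty":0.32,"tz":-0.13,"rx":0.039,"ry":0,"rz":0.029,"gripper":-0.25},
    {"tx":0.11,"ty":0.41,"tz":-0.14,"rx":0.049,"ry":0,"rz":0.037,"gripper":-0.25},
    {"tx":0.12,"ty":0.5,"tz":-0.16,"rx":0.059,"ry":0,"rz":0.044,"gripper":-0.25},
    {"tx":0.12,"ty":0.59,"tz":-0.16,"rx":0.07,"ry":0,"rz":0.052,"gripper":-0.25},
    {"tx":0.12,"ty":0.68,"tz":-0.16,"rx":0.08,"ry":0,"rz":0.059,"gripper":-0.25},
  ],
)

```text
time_s: 17.15
eef_pos: [0.4995, -0.0491, 0.247]
eef_rot: [0.134, 0.945, -0.029, 0.298]
ft_force: [-0.3, 2.5, 0.2]
opening: 0.0326
```

```bash
python3 -c "
from fk import *
rows([D2(1.54-.08*k,L=36) for k in range(0,9)])
"
```

```text
[-0.01, 0.01, 0.01] [-0.003, -0.0, -0.0]
[0.0, 0.1, -0.01] [0.008, -0.0, 0.007]
[0.01, 0.19, -0.02] [0.018, -0.0, 0.015]
[0.01, 0.28, -0.02] [0.028, -0.0, 0.022]
[0.01, 0.37, -0.02] [0.039, 0.0, 0.03]
[0.0, 0.46, -0.01] [0.049, 0.0, 0.037]
[-0.01, 0.55, -0.0] [0.059, 0.0, 0.045]
[-0.02, 0.63, 0.02] [0.069, 0.0, 0.052]
[-0.04, 0.72, 0.04] [0.08, 0.0, 0.06]
pos [ 0.4995 -0.0491  0.247 ] F [-0.3  2.5  0.2] open 0.0326 t 17.15 q [0.24, -0.1, -1.0, 1.28, -0.42, 0.13]
```

Request:
carry_out(
  targets=[
    {"tx":0,"ty":0.1,"tz":-0.01,"rx":0.008,"ry":0,"rz":0.007,"gripper":-0.25},
    {"tx":0.01,"ty":0.19,"tz":-0.02,"rx":0.018,"ry":0,"rz":0.015,"gripper":-0.25},
    {"tx":0.01,"ty":0.28,"tz":-0.02,"rx":0.028,"ry":0,"rz":0.022,"gripper":-0.25},
    {"tx":0.01,"ty":0.37,"tz":-0.02,"rx":0.039,"ry":0,"rz":0.03,"gripper":-0.25},
    {"tx":0,"ty":0.46,"tz":-0.01,"rx":0.049,"ry":0,"rz":0.037,"gripper":-0.25},
    {"tx":-0.01,"ty":0.55,"tz":0,"rx":0.059,"ry":0,"rz":0.045,"gripper":-0.25},
    {"tx":-0.02,"ty":0.63,"tz":0.02,"rx":0.069,"ry":0,"rz":0.052,"gripper":-0.25},
  ],
)

```text
time_s: 17.85
eef_pos: [0.4911, -0.1098, 0.2607]
eef_rot: [0.004, 0.947, -0.073, 0.312]
ft_force: [0.1, 0.3, 1.3]
opening: 0.0323
```

```bash
python3 -c "
from fk import *
rows([D2(.98-.08*k,L=36) for k in range(0,9)])
"
```

```text
[-0.01, 0.01, 0.01] [-0.001, -0.002, -0.0]
[-0.02, 0.1, 0.01] [0.009, -0.002, 0.007]
[-0.02, 0.19, 0.02] [0.019, -0.002, 0.015]
[-0.04, 0.28, 0.04] [0.03, -0.002, 0.022]
[-0.05, 0.36, 0.06] [0.04, -0.002, 0.03]
[-0.08, 0.44, 0.09] [0.05, -0.002, 0.037]
[-0.1, 0.52, 0.13] [0.06, -0.002, 0.045]
[-0.13, 0.6, 0.16] [0.071, -0.002, 0.052]
[-0.16, 0.67, 0.21] [0.081, -0.002, 0.06]
pos [ 0.4911 -0.1098  0.2607] F [0.1 0.3 1.3] open 0.0323 t 17.85 q [0.15, -0.14, -0.85, 0.52, -0.28, 0.81]
```

Request:
carry_out(
  targets=[
    {"tx":-0.02,"ty":0.1,"tz":0.01,"rx":0.009,"ry":0,"rz":0.007,"gripper":-0.25},
    {"tx":-0.02,"ty":0.19,"tz":0.02,"rx":0.019,"ry":0,"rz":0.015,"gripper":-0.25},
    {"tx":-0.04,"ty":0.28,"tz":0.04,"rx":0.03,"ry":0,"rz":0.022,"gripper":-0.25},
    {"tx":-0.05,"ty":0.36,"tz":0.06,"rx":0.04,"ry":0,"rz":0.03,"gripper":-0.25},
    {"tx":-0.08,"ty":0.44,"tz":0.09,"rx":0.05,"ry":0,"rz":0.037,"gripper":-0.25},
    {"tx":-0.1,"ty":0.52,"tz":0.13,"rx":0.06,"ry":0,"rz":0.045,"gripper":-0.25},
    {"tx":-0.13,"ty":0.6,"tz":0.16,"rx":0.071,"ry":0,"rz":0.052,"gripper":-0.25},
  ],
)

```text
time_s: 18.55
eef_pos: [0.4829, -0.1685, 0.2394]
eef_rot: [-0.128, 0.932, -0.115, 0.32]
ft_force: [0.6, 1.3, -1.2]
opening: 0.0324
```

```bash
python3 -c "
from fk import *
rows([D2(.42-.08*k,L=36) for k in range(0,8)])
"
```

```text
[-0.02, 0.0, 0.01] [-0.001, -0.003, 0.0]
[-0.04, 0.09, 0.04] [0.009, -0.003, 0.008]
[-0.06, 0.17, 0.07] [0.019, -0.003, 0.015]
[-0.09, 0.25, 0.11] [0.029, -0.003, 0.023]
[-0.12, 0.32, 0.15] [0.04, -0.003, 0.03]
[-0.16, 0.39, 0.19] [0.05, -0.003, 0.038]
[-0.19, 0.45, 0.25] [0.06, -0.003, 0.045]
[-0.24, 0.51, 0.3] [0.07, -0.003, 0.053]
pos [ 0.4829 -0.1685  0.2394] F [ 0.6  1.3 -1.2] open 0.0324 t 18.55 q [-0.28, -0.02, -0.43, -0.6, -0.62, 2.0]
```

Request:
carry_out(
  targets=[
    {"tx":-0.04,"ty":0.09,"tz":0.04,"rx":0.009,"ry":0,"rz":0.008,"gripper":-0.25},
    {"tx":-0.06,"ty":0.17,"tz":0.07,"rx":0.019,"ry":0,"rz":0.015,"gripper":-0.25},
    {"tx":-0.09,"ty":0.25,"tz":0.11,"rx":0.029,"ry":0,"rz":0.023,"gripper":-0.25},
    {"tx":-0.12,"ty":0.32,"tz":0.15,"rx":0.04,"ry":0,"rz":0.03,"gripper":-0.25},
    {"tx":-0.16,"ty":0.39,"tz":0.19,"rx":0.05,"ry":0,"rz":0.038,"gripper":-0.25},
    {"tx":-0.18,"ty":0.42,"tz":0.22,"rx":0.055,"ry":0,"rz":0.042,"gripper":-0.25},
    {"tx":-0.19,"ty":0.45,"tz":0.25,"rx":0.06,"ry":0,"rz":0.045,"gripper":-0.25},
  ],
)

```text
time_s: 19.25
eef_pos: [0.4782, -0.1995, 0.1973]
eef_rot: [-0.239, 0.904, -0.149, 0.321]
ft_force: [-5.3, 8.5, 14.8]
opening: 0.0329
```

```bash
python3 -c "
from fk import *
rows([D2(-.06-.03*k,L=36) for k in range(0,5)])
s=cam('top','t13.png');sd=cam('side','s13.png');w=cam('wrist','w13.png')
cv2.imwrite('pics/t13z.png',cv2.resize(cv2.imread('pics/t13.png')[150:330,200:430],None,fx=3.3,fy=3.3,interpolation=cv2.INTER_CUBIC))
for p in (s,sd,w):
  T=cloud(p);C=p['pixels'].astype(int);Q=(T-SO)@SR
  m=(C[...,0]>110)&(C[...,1]<70)&(C[...,2]<70)&(Q[...,2]>.15)&(Q[...,2]<.3)&(abs(Q[...,0]+.12)<.05)
  print(m.sum(),np.percentile(Q[m],[2,50,98],axis=0) if m.sum() else '')
"
```

```text
[-0.01, 0.03, -0.0] [-0.002, -0.003, 0.001]
[-0.02, 0.05, 0.02] [0.002, -0.003, 0.004]
[-0.03, 0.08, 0.03] [0.006, -0.003, 0.006]
[-0.04, 0.11, 0.05] [0.01, -0.003, 0.009]
[-0.06, 0.13, 0.07] [0.014, -0.003, 0.012]
pos [ 0.4782 -0.1995  0.1973] F [-5.3  8.5 14.8] open 0.0329 t 19.25 q [-0.61, 0.16, -0.32, -0.97, -0.9, 2.41]
71 [[-0.13553951 -0.10786657  0.21452652]
 [-0.11932194 -0.09879441  0.22316462]
 [-0.10087727 -0.09116878  0.23251524]]
98 [[-0.15155496 -0.14570155  0.21555745]
 [-0.10517867 -0.10939683  0.22458702]
 [-0.09077048 -0.09767819  0.26264684]]
5380 [[-0.139388   -0.11307326  0.21587739]
 [-0.11827381 -0.1077356   0.22458783]
 [-0.09346744 -0.09554521  0.22702299]]
```

View pics/t13z.png

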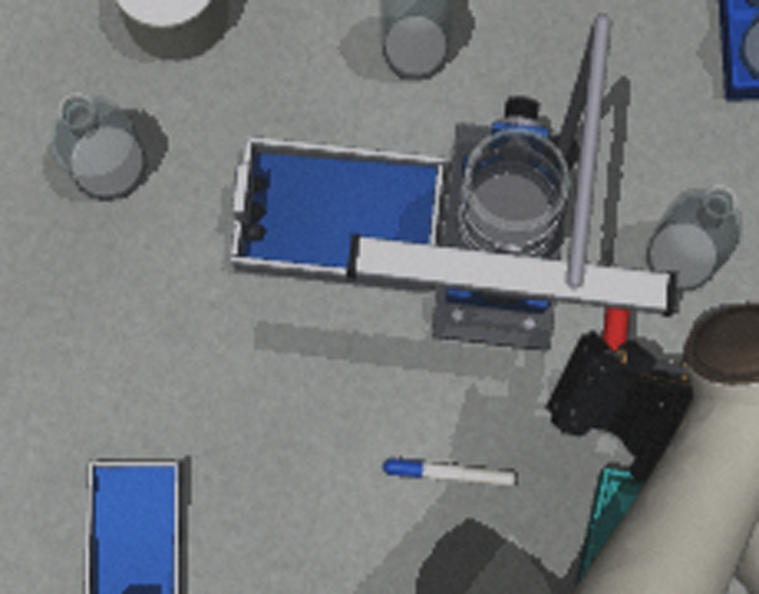

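View pics/w13.png

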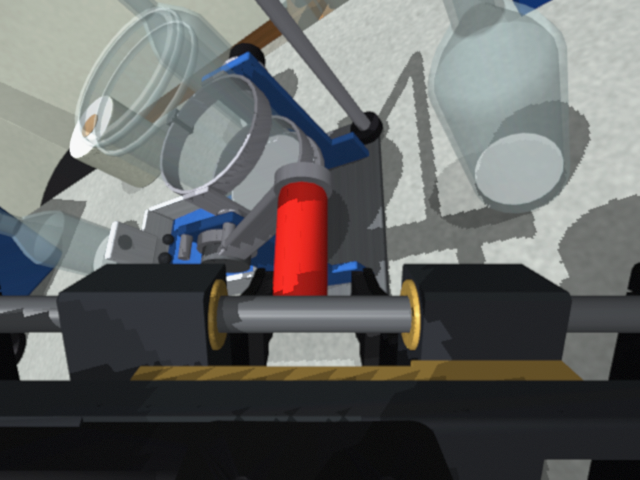

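Request:
carry_out(
  targets=[
    {"tx":0.01,"ty":-0.04,"tz":-0.02,"rx":0,"ry":0,"rz":0,"gripper":0},
    {"tx":0.01,"ty":-0.06,"tz":-0.02,"rx":0,"ry":0,"rz":0,"gripper":0},
    {"tx":0.01,"ty":-0.06,"tz":-0.02,"rx":0,"ry":0,"rz":0,"gripper":0},
    {"tx":0.01,"ty":-0.06,"tz":-0.2,"rx":0,"ry":0,"rz":0,"gripper":0},
    {"tx":0.01,"ty":-0.06,"tz":-0.5,"rx":0,"ry":0,"rz":0,"gripper":0},
    {"tx":0.01,"ty":-0.06,"tz":-0.8,"rx":0,"ry":0,"rz":0,"gripper":0},
    {"tx":0.01,"ty":-0.06,"tz":-1.0,"rx":0,"ry":0,"rz":0,"gripper":0},
    {"tx":0.01,"ty":-0.06,"tz":-1.0,"rx":0,"ry":0,"rz":0,"gripper":0},
  ],
)

```text
time_s: 20.2
eef_pos: [0.4143, -0.2299, 0.2708]
eef_rot: [-0.237, 0.904, -0.149, 0.322]
ft_force: [0.2, -0.4, -0.2]
opening: 0.0433
```

```bash
python3 -c "
from fk import *
rows([D2(0,L=36,back=.1)])
s=cam('top','t14.png');sd=cam('side','s14.png');w=cam('wrist','w14.png')
cv2.imwrite('pics/t14z.png',cv2.resize(cv2.imread('pics/t14.png')[150:330,200:430],None,fx=3.3,fy=3.3,interpolation=cv2.INTER_CUBIC))
for p in (s,sd,w):
  T=cloud(p);C=p['pixels'].astype(int);Q=(T-SO)@SR
  m=(C[...,0]>110)&(C[...,1]<70)&(C[...,2]<70)&(Q[...,2]>.15)&(Q[...,2]<.3)&(abs(Q[...,0]+.12)<.05)
  print(m.sum(),np.percentile(Q[m],[5,50,95],axis=0) if m.sum() else '')
  m=(abs(Q[...,0])<.1)&(Q[...,1]>.064)&(Q[...,1]<.28)&(Q[...,2]>.038)&(Q[...,2]<.1)
  q=Q[m][:,:2].astype(np.float32);r=cv2.minAreaRect(q*1000);print(r)
for l in ('ball_a',): print(spotter.tip_of(s,l)); 
for x in spotter.tip_of(s,'ball_a'): print(((ray(s,*x['point'],.02)-SO)@SR)-[0.005,.168,0])
"
```

```text
[0.0, -0.0, -0.01] [-0.008, -0.005, -0.004]
pos [ 0.4143 -0.2299  0.2708] F [ 0.2 -0.4 -0.2] open 0.0433 t 20.2 q [-0.74, 0.03, -0.28, -0.88, -1.1, 2.34]
104 [[-0.14724195 -0.10766436  0.21666988]
 [-0.12545758 -0.09883013  0.22342616]
 [-0.10354694 -0.0911754   0.22945142]]
((3.9612388610839844, 170.60574340820312), (133.1304473876953, 200.727783203125), 0.10436244308948517)
109 [[-0.12172674 -0.11397294  0.21744537]
 [-0.10687859 -0.10960352  0.22448044]
 [-0.09264936 -0.0985036   0.22796121]]
((23.50856590270996, 151.38475036621094), (233.5670623779297, 58.210330963134766), 55.971351623535156)
2570 [[-0.15073176 -0.11243138  0.21734924]
 [-0.12530367 -0.10679668  0.22448199]
 [-0.0966436  -0.09640901  0.22671866]]
((1.8440132141113281, 168.06948852539062), (131.21209716796875, 201.001220703125), 0.07592032849788666)
[{'point': [351.0, 233.4], 'conf': 0.29}]
[-0.04478157 -0.16600922  0.02      ]
```

View pics/t14z.png

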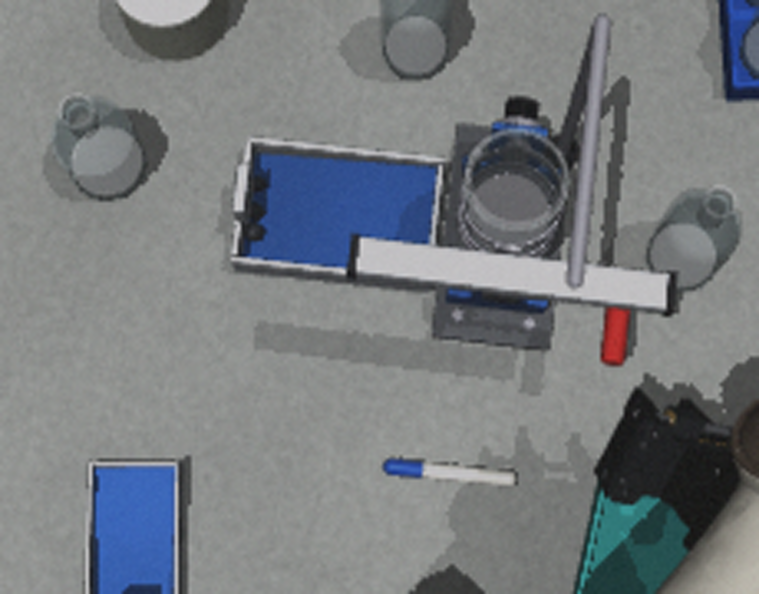

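View pics/s14.png

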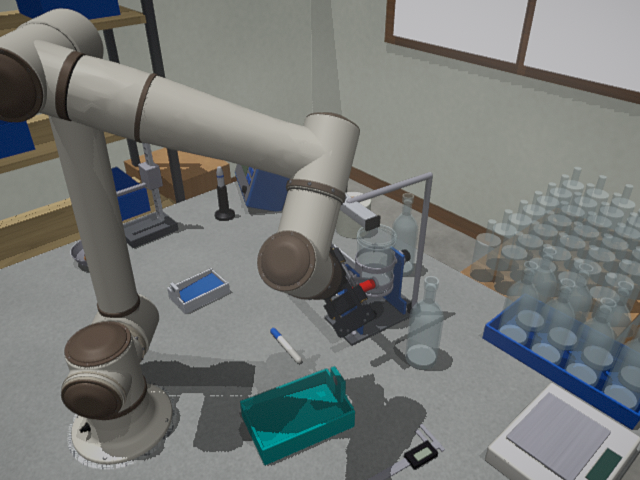

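```bash
python3 -c "
from h import *
print(bot.close_job())"
```

```text
the job is handed in; nothing more can be done
None
```

The job is done and handed in at about 20 s of the 66 s allowed. The close call gave no verdict.

**What I did:**
- I gripped the larger blue pan by its lug, carried it just above the bench to the foot of the stand and released it.
- With the fingers loosely around the lever grip, I swung the lever over to its stop at a commanded 1 rad/s or less, and saw all three balls in the pan.
- I brought the lever back to the upright stop, then backed off clear of it.

**Last checks:**
- **Pan:** it is about 4 mm off the stand's centre line. Its origin is about 168–171 mm from the stand's origin and its yaw is within about 0.2°. I did not measure its tilt directly.
- **Balls:** the last top picture shows three dark balls at the pan's lug end and an empty jar. The trained network disagreed: it found no balls in the pan and gave one low-confidence point (0.29) at the jar. I went by the picture.
- **Cradle:** the lever grip measures the same as before the start, so the jar is upright.
- **Forces:** the force on the tool reached about 18 N when pressing on the upright stop and was near zero after backing off.
- **Other items:** the bottles, marker and caliper look unmoved in the last pictures. I judged this by eye, without measuring.
- **Failed check:** the side camera's pan fit in the final check was unusable because the arm blocked the view. I relied on the top and wrist cameras, which agreed with each other.

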